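# Seat a cassette lid, free the sagging bolt and hold the guard gate ajar

## Robot

A 6-joint arm with a two-finger parallel gripper is mounted at the origin on the work surface. World frame = base frame: x ahead of the robot, y to its left, z up, the work surface at z = 0. Lengths are in mm, angles in degrees, forces in N, time in s.
With the tool pointing down it reaches from about 275 to 775 mm from the base axis. Payload 14.6 kg.
Tool frame: the origin (TCP) lies between the finger pads; the fingertips stand 14 mm ahead of it and the grasp point (between the pads) lies 5 mm behind it (manip.nose_length is the distance from the TCP to the fingertips, in mm); y points along the fingers, z is the direction in which the jaws open and shut, and the axes are right-handed (so a half turn about y gives the same grasp; the last joint's range is limited). The gripper opens to 85 mm and grips with 20 to 120 N. Pads are 22 mm wide; open, the fingers measure 114 mm over their backs; the gripper's body (76 mm by 85 mm) begins 54 mm behind the grasp point. The pads swing forward as they close: fully open they stand 13 mm farther back than shut.
Start: joints at [56.706, 15.075, -2.767, 72.158, 0, 81.102], TCP at [216.856, 478.123, 209.478] pointing down, gripper open.
Joint ranges: [-151.79, 151.79], [-50.71, 97.33], [-67.44, 78.34], [-121.81, 120.89], [-77.56, 73.72], [-180, 180]. Speed limits (degrees/s): [108.29, 108.29, 147.25, 159.86, 180, 180].

## Interface

Orientations are given as [roll, pitch, yaw] about the fixed x, y, z axes, in that order (R = Rz(yaw) Ry(pitch) Rx(roll)).
In Python, from bench import manip gives the robot as it stands.
- The arm moves only by the tool play_rows, never from a script. Its argument "steps" is a list of rows, each a list of 7 numbers: the shift along the tool's x, y, z in mm, then the turn, a rotation vector about the tool's x, y, z in rad, then the opening, from -1 (shut) to 1 (fully open). In form: [[x, y, z, ax, ay, az, grip], ...]. A call has 1 to 8 rows; each row is the pose to reach, as a shift and turn from the pose measured when the call began, along the tool's axes at that moment; what a row does not reach only later rows make up. A row lasts 1/10 s, in which the tool goes at most 50 mm and 8.59 degrees, less where a joint would pass 70% of its speed; a pose out of reach is approached as far as the arm can. A call with a gripper value outside its range is refused whole. The fingers move at their own pace and stop on an object; "force" is the grip in N (left out, the last holds). Time passes only in rows, so rows that repeat a pose let the fingers close. It gives the time, the measured TCP pose, the force and the opening at its end, in the units of the state.
- manip.sense(): the state, without advancing time (a new reading comes with each control period).
- manip.snapshot(name): name is "scene" or "top" or "wrist"; returns a dict with "frame" (480x640x3 uint8, blue, green, red), "fx", "fy", "cx", "cy" (pixels), "extrinsics" (4x4, takes a point from camera to world coordinates); the wrist camera has in their place "hand_eye" (4x4, takes a point from camera to tool coordinates, whose origin is the TCP and whose axes are the tool frame's). Camera axes: x right, y down, z forward; pixel columns grow to the right and rows downward; lengths in mm; the calibration is good to about 2 mm. A picture is of the moment at which its call begins: read the wrist's pose just before it. There is no depth.
- manip.job_done(): hands the job in, once; it reports no verdict.
Trained networks look in the newest picture that a camera, given by its name, has taken for a name from the list of things; names that differ only in an ending like _2 or _b are one class to them, and where a whole thing is asked for, a point or a joint stands for the part that bears it (a point fixed in the world has none). Each returns a list of dicts, best first, with "conf" (0 to 1); they miss things now and then, are a little off and sometimes report something else, mostly with a low value. They report only what shows in the picture. A call takes as long as a camera call.
- manip.outline_of(thing, camera): "region" (480x640 bool, what is visible of it) and "rect" ([left, top, width, height] in pixels, round what is visible of it).
The state is a dict: "time": time; "joint_positions": joint angles; "qvel": joint speeds; "tau": joint torques, N m; "position": TCP position; "orientation": TCP orientation; "contact_force": force on the tool from outside, world axes, zero at the start; "torque": the same for the moment, N m; "gripper_width": finger opening in mm.
Only numpy, scipy, OpenCV 4.12 (cv2) and the standard library are available. Lean on these libraries where they do the work, as an engineer would, in place of code of your own. Each camera call takes 0.05 s, during which the arm holds its last target.

## Task

In the guarded jig, swing the red-knobbed toggle clamp over onto the white cassette lid so that it presses the lid fully home, then swing the clamp back past upright so that it leans clear. Then take the orange bolt knob, lift the sagging bolt so that its nose clears the bent keeper lip while you draw it right out of the keeper, and pull the sprung gate about 30 degrees open. Finish still holding the gate there, without letting go, so that a colleague can take the cassette; leave the bottle, jar and tube rack alone.

Things in the scene. Friction and masses are not known exactly. Their poses are not given: they have to be found in the camera images.
- jig: The whole jig, fixed to the bench: aluminium base plate 240 x 310 x 12 mm with clear guards 73 mm high on the sides and back, a blue cassette, a toggle clamp and a sprung gate. Origin on the bench under the plate's centre; x axis from the gate (local x = -80 mm, nearest the robot) to the back, y along the shut gate, z up.
- clamp (a joint): Clamp arm angle, rad. 0: level over the lid, arm pointing to the jig's -y from the pivot, pad holding the lid home; pi/2: upright; 2.1: against its stop, leaning back to +y. Falls by its weight (150 g) either side of upright, with a little friction. The pad meets the proud lid at about 0.09; pressing the lid home takes about 3 N at the knob.
- clamp_ball (a point): Centre of the red ball knob, 26 mm in diameter, at the end of the clamp arm, 105 mm from the pivot axis. The arm is 14 mm wide along the jig's x, so the ball can be pinched across the jig's x and turns between the fingers.
- lid (a joint): How far the white lid has been pressed down into the blue cassette, m: about 0 proud, 0.006 fully home. Stiff (4 N) and stays where it is pushed.
- gate (a joint): Gate angle, rad: 0 shut, grows as the bolt end of the gate swings towards the jig's -x (towards the robot), up to 1.2; it turns anticlockwise seen from above. A spring shuts it (0.1 N m when shut, 0.3 N m at 0.5 rad), so it must be held. 30 degrees is 0.52 rad.
- gate_edge (a point): Top of the gate's free edge (green stile), 218 mm from the hinge axis, 78 mm above the bench.
- bolt (a joint): How far the bolt is drawn back along the gate towards the gate's hinge, m: 0 shot, 0.045 end of travel. Beyond 0.028 the nose is out of the keeper and the gate is free. Slides with about 1 N of friction.
- bolt_lift (a joint): How far the bolt is lifted in its tall worn guides, m: 0 sagging (its 100 g always drops it), 0.016 highest. Lifted less than 0.008, the down-turned orange tooth under the nose catches behind the keeper lip once the bolt is drawn 4 mm, and it will not come out; the tooth has passed the lip when drawn 20 mm.
- bolt_knob (a point): Mid-height of the orange upright knob on the bolt: a round post 18 mm in diameter, 34 mm high, standing on the 10 mm steel bolt that lies above the gate's top rail. The point is 29 mm above the bolt's axis, 119 mm above the bench when sagging, and 150 mm from the hinge axis less joint bolt.
- bolt_nose (a point): Tip of the bolt, 102 mm from the knob, away from the gate's hinge. A tooth 10 x 10 mm reaches down 14 mm below the bolt's axis there.
- keeper (a point): Top middle of the bent-up lip (6 mm thick along the jig's y) of the brass keeper on the gate post. An upright cheek 20 mm long on either side, 32 mm higher than the lip and 16 mm apart, open above, keeps the gate from opening while the nose is between them.
- spray: Bystander: white bottle, 52 mm in diameter and about 140 mm high; origin at its underside. Leave alone.
- rack: Bystander: steel tube rack 60 x 150 x 60 mm with two orange-capped tubes fixed in it, 105 mm high; origin at its underside. Leave alone.
- jar: Bystander: white jar with green cap, 60 mm in diameter, 55 mm high; origin at its underside. Leave alone.
- gate_hinge (a point): Point on the gate's upright hinge axis, at the bench surface: local x -80, y -130 mm of the jig.
- clamp_pivot (a point): Centre of the clamp arm's pivot, 105 mm above the bench; local x 30, y 66 mm of the jig. The pivot axis runs along the jig's x.
- lid_top (a point): Centre of the top of the white cassette lid (96 mm along the jig's x, 102 mm along its y); local x 30, y -15 mm of the jig; 74 mm above the bench when proud, 68 mm when home.

How it is judged:
By the outcome, as a careful person would: the job done as asked, in the order asked, and still so for the second after the job is handed in, while the arm keeps its last pose, push and grip.
It also fails if it takes over 56 s, if anything falls off the work surface, if the arm or the gripper's body presses on something with over 40 N, if the wrist force passes 120 N, or if a joint passes its speed limit or range.

## Working session

There is one attempt and no reset: what is moved stays moved. The work goes in short steps, Python scripts to look and compute and a tool call to move; the robot and the scene stay as the last step left them, time stands still between calls to the robot, and variables do not carry over. Pictures are saved under pics/ and viewed, and the job is handed in when it is done.

Besides the shell and the picture viewer there is one more tool, called after "Emit:" as a command line: name --pt "numbers of a row" for each row, then --argument value for the rest. play_rows: Moves the arm, as the interface text tells. Its arguments: {"type":"object","properties":{"steps":{"type":"array"},"force":{"type":"number"}},"required":["steps"]}

```bash
ls; mkdir -p pics
python3 - <<'E'
from bench import manip
import cv2,pickle
print(manip.sense())
for n in ["scene","top","wrist"]:
    s=manip.snapshot(n); cv2.imwrite(f"pics/{n}0.png",s["frame"]); pickle.dump(s,open(f"{n}0.pkl","wb"))
    print(n,{k:v for k,v in s.items() if k!="frame"})
E
```

```text
pics
{'time': 0.0, 'joint_positions': array([ 5.67066827e+01,  1.50990657e+01, -2.80418812e+00,  7.21572935e+01,
        2.39350752e-03,  8.11028626e+01]), 'qvel': array([-0.02273912,  0.03492641,  0.03388922, -0.01072822, -0.0129883 ,
        0.10949825]), 'tau': array([-5.24694391e-03, -6.37623239e+01,  3.84560466e+01,  1.37757181e-02,
       -4.01018024e-04, -5.23255346e-05]), 'position': array([216.67188715, 477.88406742, 209.02028511]), 'orientation': array([-9.00594486e+01,  1.17290184e-02, -2.43961872e+01]), 'contact_force': array([ 0.35205922, -0.34168266,  0.58423879]), 'torque': array([-0.03008996, -0.05088164, -0.02058612]), 'gripper_width': 85.40673398439576}
scene {'fx': 433.3457303504654, 'fy': 433.3457303504654, 'cx': 319.59513577943795, 'cy': 243.83861369594666, 'extrinsics': array([[-4.73294462e-01,  5.01719572e-01, -7.24064792e-01,
         1.06315248e+03],
       [ 8.80828572e-01,  2.58765819e-01, -3.96460941e-01,
         3.22990112e+02],
       [-1.15489951e-02, -8.25419725e-01, -5.64401363e-01,
         5.10805854e+02],
       [ 0.00000000e+00,  0.00000000e+00, 
[... 270 characters left out ...]
e-01, -1.72264874e-02,  1.89054373e-04,
         1.24328739e+01],
       [ 1.03421904e-03, -7.09746002e-02, -9.97477587e-01,
         1.30739819e+03],
       [ 0.00000000e+00,  0.00000000e+00,  0.00000000e+00,
         1.00000000e+00]])}
wrist {'fx': 342.9594657858563, 'fy': 342.9594657858563, 'cx': 322.23615601543844, 'cy': 234.29498718814796, 'hand_eye': array([[ 3.47859653e-05,  9.53484467e-01,  3.01442151e-01,
        -7.55703984e+01],
       [ 4.99678814e-04, -3.01442130e-01,  9.53484343e-01,
        -1.64907425e+02],
       [ 9.99999875e-01,  1.17456383e-04, -4.86921943e-04,
         6.45214438e-01],
       [ 0.00000000e+00,  0.00000000e+00,  0.00000000e+00,
         1.00000000e+00]])}
```

View pics/scene0.png

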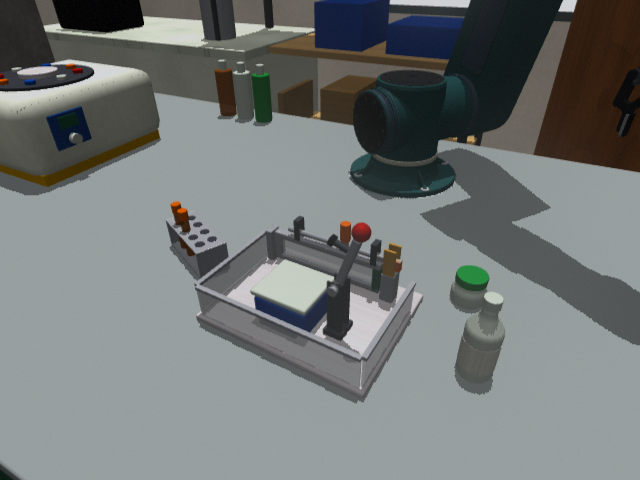

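View pics/top0.png

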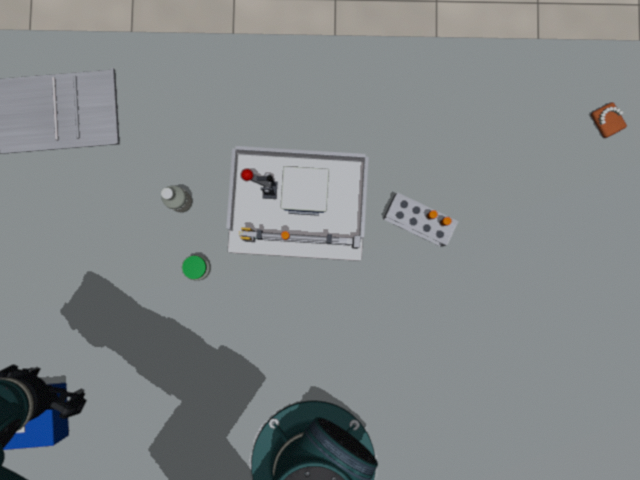

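Run:
```python
from bench import manip
import numpy as np
for c in ["scene","top","wrist"]:
  for t in ["jig","clamp_ball","lid_top","gate_edge","bolt_knob","bolt_nose","keeper","spray","rack","jar","clamp_pivot","gate"]:
    r=manip.outline_of(t,c)
    for d in r[:2]:
        ys,xs=np.nonzero(d["region"]); print(c,t,round(d["conf"],2),d["rect"],(round(xs.mean(),1),round(ys.mean(),1)) if len(xs) else None)
```

```text
scene jig 0.66 [196.4, 217.3, 224.5, 177.2] (np.float64(313.1), np.float64(300.9))
scene clamp_ball 0.82 [329.6, 221.0, 40.8, 76.2] (np.float64(348.8), np.float64(251.7))
scene clamp_ball 0.3 [288.3, 220.8, 114.3, 49.7] (np.float64(344.0), np.float64(241.0))
scene lid_top 0.71 [251.9, 261.0, 85.5, 53.4] (np.float64(292.3), np.float64(286.5))
scene lid_top 0.32 [284.1, 221.7, 117.8, 52.6] (np.float64(345.7), np.float64(240.9))
scene bolt_knob 0.95 [290.0, 221.0, 112.1, 52.4] (np.float64(347.2), np.float64(240.8))
scene bolt_knob 0.61 [289.6, 220.8, 112.1, 51.4] (np.float64(345.0), np.float64(240.3))
scene bolt_nose 0.98 [288.2, 223.8, 113.9, 46.1] (np.float64(345.5), np.float64(240.4))
scene keeper 0.82 [193.3, 218.1, 230.6, 178.7] (np.float64(313.0), np.float64(300.8))
scene spray 0.58 [455.6, 293.5, 51.4, 89.4] (np.float64(481.1), np.float64(340.7))
scene rack 0.8 [164.8, 201.1, 59.3, 74.2] (np.float64(195.3), np.float64(240.1))
scene jar 0.75 [448.0, 265.9, 39.4, 43.9] (np.float64(468.9), np.float64(286.8))
scene jar 0.74 [325.7, 219.2, 44.9, 77.0] (np.float64(347.5), np.float64(25
[... 1310 characters left out ...]
t64(256.1), np.float64(177.4))
top clamp_pivot 0.69 [222.4, 144.9, 145.8, 113.3] (np.float64(296.6), np.float64(202.6))
top gate 0.81 [239.7, 228.3, 114.8, 17.3] (np.float64(297.6), np.float64(237.5))
wrist jig 0.67 [109.7, 464.6, 48.0, 15.4] (np.float64(138.8), np.float64(474.6))
wrist keeper 0.72 [109.9, 466.1, 48.3, 13.9] (np.float64(138.9), np.float64(474.5))
wrist spray 0.33 [113.5, 467.4, 46.4, 12.6] (np.float64(139.0), np.float64(474.8))
wrist jar 0.74 [227.0, 390.3, 46.7, 32.7] (np.float64(247.0), np.float64(404.6))
wrist clamp_pivot 0.72 [107.6, 464.4, 50.1, 15.6] (np.float64(138.9), np.float64(474.4))
wrist gate 0.34 [109.6, 467.1, 48.2, 12.9] (np.float64(138.6), np.float64(474.5))
```

Run:
```python
import cv2,pickle
t=pickle.load(open("top0.pkl","rb"))["frame"][135:275,215:380]; cv2.imwrite("pics/topz.png",cv2.resize(t,None,fx=4.5,fy=4.2,interpolation=cv2.INTER_CUBIC))
t=pickle.load(open("scene0.pkl","rb"))["frame"][205:385,190:430]; cv2.imwrite("pics/scenez.png",cv2.resize(t,None,fx=3.3,fy=3.3,interpolation=cv2.INTER_CUBIC))
```

```text
(no output)
```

View pics/topz.png

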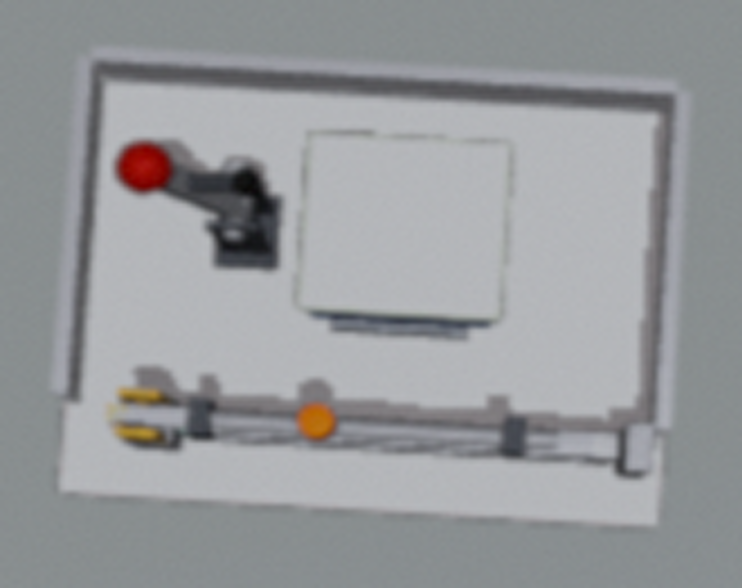

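View pics/scenez.png

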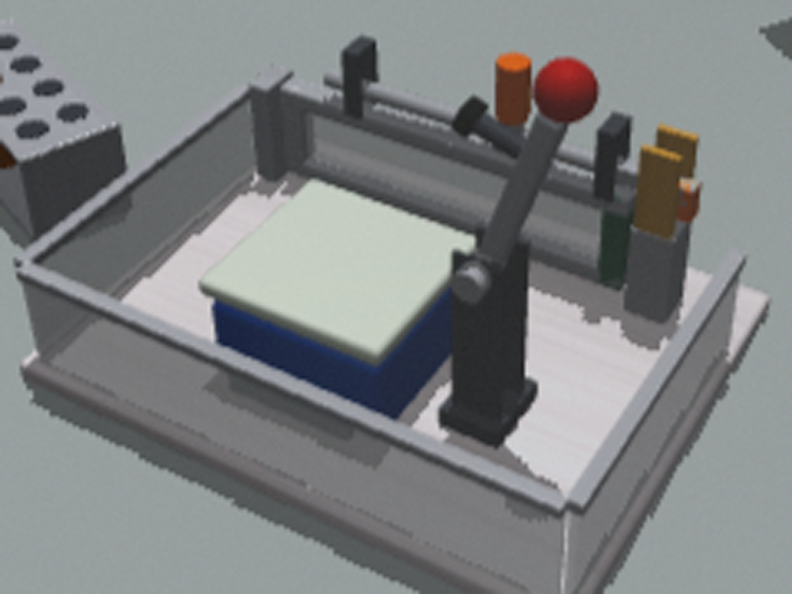

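```bash
cat > h.py <<'E'
import numpy as np,pickle
from scipy.optimize import least_squares
from scipy.spatial.transform import Rotation as R
def proj(s,p,E=None):
    E=s["extrinsics"] if E is None else E
    q=np.linalg.inv(E)@np.append(p,1); return np.array([s["fx"]*q[0]/q[2]+s["cx"],s["fy"]*q[1]/q[2]+s["cy"]])
E
python3 - <<'E'
from h import *
T=pickle.load(open("top0.pkl","rb"));S=pickle.load(open("scene0.pkl","rb"))
tz=lambda u,v:np.array([215+u/4.5,135+v/4.2]); sz=lambda u,v:np.array([190+u/3.3,205+v/3.3])
obs=[(T,tz(60,492),(-120,155,12)),(T,tz(657,524),(-120,-155,12)),(T,tz(315,421),(-80,20,136)),(T,tz(407,225),(30,-15,74)),
(S,sz(513,92),(-80,20,119)),(S,sz(769,300),(-120,155,12)),
(S,sz(315,182),(-18,-66,74)),(S,sz(202,288),(78,-66,74)),(S,sz(375,358),(78,36,74))]
def W(p,l):
    a=p[2];c,s=np.cos(a),np.sin(a); return np.array([p[0]+c*l[0]-s*l[1],p[1]+s*l[0]+c*l[1],l[2]])
ball=lambda th:(30,66-105*np.cos(th),105+105*np.sin(th))
obs2=[(T,tz(144,166)),(S,sz(566,90))]
def f(p):
    r=[proj(s,W(p,l))-u for s,u,l in obs]+[proj(s,W(p,ball(p[3])))-u for s,u in obs2]
    return np.ravel(r)
o=least_squares(f,[480,30,0,2.1],loss='soft_l1');p=o.x
print(p,np.degrees(p[2])); print(f(p).reshape(-1,2).round(1))
np.save("jig.npy",p)
for n,l in dict(ball=ball(p[3]),pivot=(30,66,105),knob=(-80,20,119),hinge=(-80,-130,0),lid=(30,-15,74),keeper=(-80,122,90)).items(): print(n,W(p,l).round(1))
E
```

```text
[ 5.88295800e+02  4.68346329e+01 -3.88148704e-02  1.88072629e+00] -2.2239282562105993
[[-1.  -0.4]
 [ 0.8 -0.4]
 [-0.7 -1.4]
 [-1.  -1.3]
 [ 0.4 -1.1]
 [ 1.  -2.6]
 [-1.7 -2.5]
 [-2.4 -2.8]
 [ 0.8 -1.4]
 [-0.4 -0.7]
 [-0.1 -0.2]]
ball [622.1 143.6 205. ]
pivot [620.8 111.6 105. ]
knob [509.1  69.9 119. ]
hinge [503.3 -80.    0. ]
lid [617.7  30.7  74. ]
keeper [513.1 171.8  90. ]
```

```bash
cat >> h.py <<'E'
p=np.load("jig.npy") if __import__("os").path.exists("jig.npy") else None
def W(p,l):
    a=p[2];c,s=np.cos(a),np.sin(a); return np.array([p[0]+c*l[0]-s*l[1],p[1]+s*l[0]+c*l[1],l[2]])
def row(pos,yaw,s=None):
    "world TCP target, tool down, -> tool shift + rotvec"
    from bench import manip
    s=s or manip.sense(); R0=R.from_euler('xyz',s["orientation"],degrees=True)
    Rt=R.from_euler('xyz',[-90,0,yaw],degrees=True)
    print(np.r_[R0.inv().apply(np.array(pos)-s["position"]).round(1),(R0.inv()*Rt).as_rotvec().round(3)])
def wcam(pose=None):
    s=pose; M=np.eye(4); M[:3,:3]=R.from_euler('xyz',s["orientation"],degrees=True).as_matrix(); M[:3,3]=s["position"]; return M
def tri(obs):
    "obs list of (snap,E,uv)"
    A=[];b=[]
    for s,E,u in obs:
        d=E[:3,:3]@np.array([(u[0]-s["cx"])/s["fx"],(u[1]-s["cy"])/s["fy"],1]);d/=np.linalg.norm(d)
        Pm=np.eye(3)-np.outer(d,d);A.append(Pm);b.append(Pm@E[:3,3])
    x=np.linalg.lstsq(np.vstack(A),np.hstack(b),rcond=None)[0]
    return x,[np.linalg.norm(a@x-c) for a,c in zip(A,b)]
E
python3 - <<'E'
from h import *
T=pickle.load(open("top0.pkl","rb"));S=pickle.load(open("scene0.pkl","rb"))
print(tri([(T,T["extrinsics"],(215+144/4.5,135+166/4.2)),(S,S["extrinsics"],(190+566/3.3,205+90/3.3))]))
print(tri([(T,T["extrinsics"],(215+315/4.5,135+421/4.2)),(S,S["extrinsics"],(190+513/3.3,205+62/3.3))]))
row((620,140,300),-92.2)
E
```

```text
(array([620.76722558, 143.11984964, 203.7865635 ]), [np.float64(0.15678883453707396), np.float64(0.15678883453719364)])
(array([506.67815903,  68.16778261, 132.8773063 ]), [np.float64(0.4839753128655764), np.float64(0.48397531286562046)])
[ 506.8    -90.5   -141.4      0.       1.183    0.   ]
```

Emit:
play_rows --pt "0 -45 0 0 0.12 0 1" --pt "40 -90 -11 0 0.26 0 1" --pt "85 -90 -24 0 0.4 0 1" --pt "130 -90 -36 0 0.54 0 1" --pt "175 -90 -49 0 0.68 0 1" --pt "220 -90 -61 0 0.82 0 1" --pt "265 -90 -74 0 0.96 0 1" --pt "310 -90 -86 0 1.1 0 1"

```text
time: 2.75
position: [464.9, 270.2, 299.6]
orientation: [-90.0, 0.0, -87.8]
contact_force: [0.6, 1.6, -0.0]
gripper_width: 85.0
```

Run:
```python
from h import *
row((620,140,300),-92.2)
```

```text
[ 1.361e+02 -3.000e-01  1.499e+02 -0.000e+00  7.700e-02 -0.000e+00]
```

Emit:
play_rows --pt "30 0 33 0 0.02 0 1" --pt "64 0 70 0 0.04 0 1" --pt "98 0 108 0 0.06 0 1" --pt "136 0 150 0 0.077 0 1" --pt "136 0 150 0 0.077 0 1" --pt "136 0 150 0 0.077 0 1"

```text
time: 3.35
position: [620.9, 139.0, 298.7]
orientation: [-90.0, 0.0, -92.3]
contact_force: [-0.6, 0.4, -0.5]
gripper_width: 85.3
```

```bash
cat >> h.py <<'E'
def wsnap(name):
    from bench import manip
    import cv2
    st=manip.sense(); s=manip.snapshot("wrist"); s["state"]=st; s["extrinsics"]=wcam(st)@s["hand_eye"]
    cv2.imwrite(f"pics/{name}.png",s["frame"]); pickle.dump(s,open(f"{name}.pkl","wb")); return s
E
python3 - <<'E'
from h import *
s=wsnap("w1"); print(s["state"]["position"],s["state"]["orientation"])
for n,l in dict(ball=(30,66-105*np.cos(p[3]),105+105*np.sin(p[3])),pivot=(30,66,105),knobtop=(-80,20,136),lid=(30,-15,74)).items(): print(n,proj(s,W(p,l)).round(0))
E
```

```text
[620.93107321 139.01696683 298.74996771] [-9.00486142e+01  4.75502550e-03 -9.22853617e+01]
ball [322. 223.]
pivot [322. 226.]
knobtop [216. 277.]
lid [322. 282.]
```

View pics/w1.png

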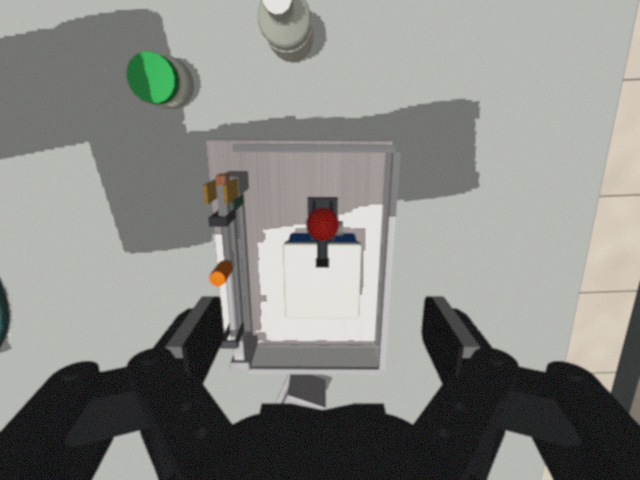

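Run:
```python
from h import *
row((621.7,143.3,199),-92.2)
```

```text
[ -3.2 100.4   1.6   0.   -0.   -0. ]
```

Emit:
play_rows --pt "-4 40 1 0 0 0 1" --pt "-4 75 1 0 0 0 1" --pt "-4 99 1 0 0 0 0.2" --pt "-4 99 1 0 0 0 -0.2" --pt "-4 99 1 0 0 0 -0.2" --pt "-4 99 1 0 0 0 -0.2" --force 20

```text
time: 4.0
position: [621.4, 144.7, 202.4]
orientation: [-89.9, 0.0, -92.2]
contact_force: [-0.1, 0.5, 0.6]
gripper_width: 34.1
```

Run:
```python
from h import *
s=wsnap("w2"); print(s["state"]["position"],s["state"]["orientation"])
```

```text
[621.44422274 144.73331089 202.39024905] [-8.98703407e+01  4.27027184e-02 -9.21628769e+01]
```

View pics/w2.png

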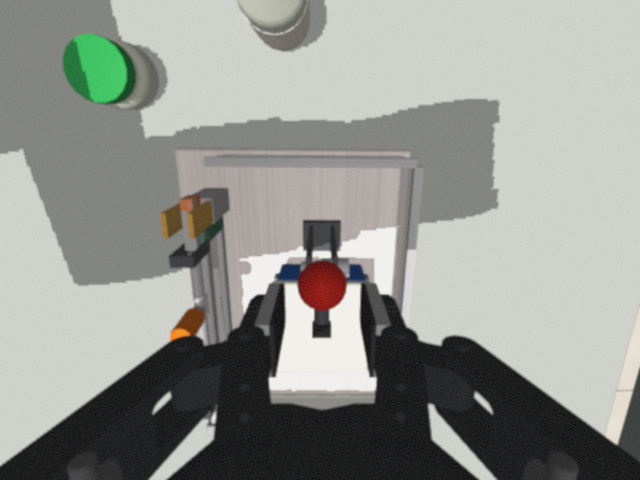

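Run:
```python
from h import *
T=pickle.load(open("top0.pkl","rb"));S=pickle.load(open("scene0.pkl","rb"))
a=pickle.load(open("w1.pkl","rb"));b=pickle.load(open("w2.pkl","rb"))
print(tri([(a,a["extrinsics"],(322.5,224)),(b,b["extrinsics"],(322,286)),(T,T["extrinsics"],(215+144/4.5,135+166/4.2)),(S,S["extrinsics"],(190+566/3.3,205+90/3.3))]))
for z in (-5,0,14):
  q=b["extrinsics"]; 
  for dx in (-11,0,11):
    P=wcam(b["state"])@np.array([dx,z,0,1]); print(z,dx,proj(b,P[:3]).round(0))
for dz in (193,198,203): print(proj(b,(621,143.5,dz)))
```

```text
(array([621.99989851, 142.81847842, 204.7030415 ]), [np.float64(0.8436101880439468), np.float64(1.068341988386755), np.float64(1.3154908902964526), np.float64(0.9234017772424056)])
-5 -11 [319. 264.]
-5 0 [319. 283.]
-5 11 [319. 303.]
0 -11 [319. 260.]
0 0 [319. 279.]
0 11 [319. 298.]
14 -11 [319. 250.]
14 0 [320. 269.]
14 11 [320. 286.]
[318.7357718  274.15905317]
[318.67621266 277.97167005]
[318.61350096 281.98609583]
```

Emit:
play_rows --pt "1 3 0 0 0 0 -0.6" --pt "1 3 0 0 0 0 -1" --pt "1 3 0 0 0 0 -1" --pt "1 3 0 0 0 0 -1" --pt "1 3 0 0 0 0 -1" --force 30

```text
time: 4.55
position: [621.6, 143.5, 199.2]
orientation: [-89.9, 0.0, -92.2]
contact_force: [0.5, 0.3, 0.7]
gripper_width: 0.1
```

Run:
```python
from h import *
s=wsnap("w3"); st=s["state"];print(st["position"],st["orientation"],st["contact_force"],st["gripper_width"])
```

```text
[621.60000682 143.53862606 199.21205226] [-8.98730856e+01  4.29291923e-02 -9.21841907e+01] [0.49459341 0.28913497 0.74117925] 0.10581089263823029
```

View pics/w3.png

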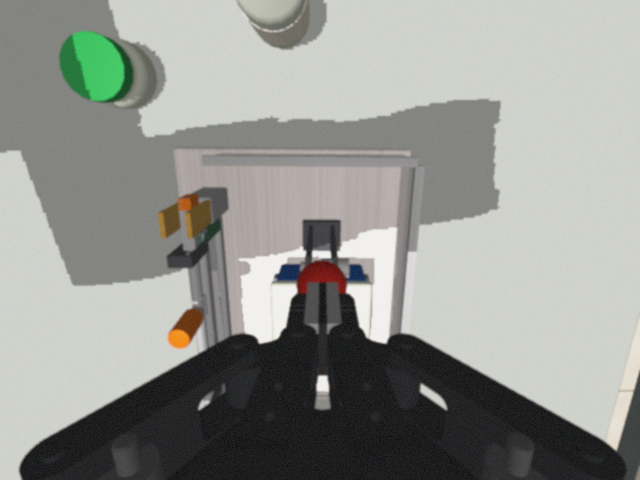

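Run:
```python
from h import *
from bench import manip
import cv2
s=manip.snapshot("scene"); f=s["frame"]; pickle.dump(s,open("s3.pkl","wb"))
cv2.imwrite("pics/s3.png",cv2.resize(f[100:400,180:500],None,fx=2.3,fy=2,interpolation=cv2.INTER_CUBIC) if 0 else cv2.resize(f[130:330,220:460],None,fx=3,fy=3,interpolation=cv2.INTER_CUBIC))
st=manip.sense(); M=wcam(st)
for y in (-5,0,14): print(y,proj(s,(M@[0,y,0,1])[:3]), (proj(s,(M@[0,y,0,1])[:3])-[220,130])*3)
```

```text
-5 [361.50041799 232.38580936] [424.50125396 307.15742808]
0 [361.33481454 235.60321675] [424.00444362 316.80965026]
14 [360.87974976 244.44439021] [422.63924929 343.33317062]
```

View pics/s3.png

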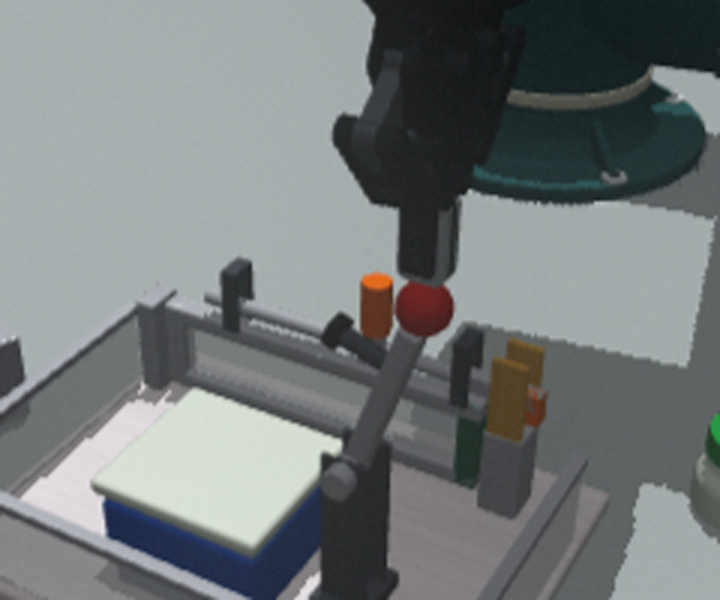

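Run:
```python
from h import *
from bench import manip
print(manip.nose_length, [x for x in dir(manip) if x[0]!='_'])
b=pickle.load(open("w3.pkl","rb"))
for y in (-30,-22,-14,-5,5,14):
  print(y,[proj(b,(wcam(b["state"])@np.array([dx,y,0,1]))[:3]).round(0) for dx in (-11,0,11)])
for l in [(30,66-105*np.cos(t),105+105*np.sin(t)) for t in (1.7,1.8,1.88,1.95,2.1)]: 
   print(W(p,l),proj(b,W(p,l)), proj(pickle.load(open("s3.pkl","rb")),W(p,l)))
```

```text
14.0 ['Unreachable', 'job_done', 'nose_length', 'outline_of', 'sense', 'snapshot']
-30 [array([319., 286.]), array([319., 308.]), array([319., 330.])]
-22 [array([319., 278.]), array([319., 299.]), array([319., 320.])]
-14 [array([319., 271.]), array([319., 292.]), array([319., 312.])]
-5 [array([319., 264.]), array([319., 283.]), array([319., 303.])]
5 [array([319., 256.]), array([319., 275.]), array([319., 294.])]
14 [array([319., 250.]), array([320., 269.]), array([320., 286.])]
[621.3593243  125.13924984 209.1248051 ] [320.26479255 320.20344919] [348.79218944 225.66950472]
[621.76008609 135.45901915 207.25400124] [320.25138309 300.4619916 ] [355.80362268 228.94773682]
[622.07422514 143.54821977 205.0205004 ] [320.24417005 284.11551223] [361.33222449 232.04119642]
[622.3426584  150.46047884 202.54077008] [320.24055261 269.65532467] [366.06877399 235.0726317 ]
[622.89135719 164.58968236 195.6369835 ] [320.24137691 239.1209197 ] [375.74399052 242.49887152]
```

Emit:
play_rows --pt "0 0 0 0 0 0 0.3" --pt "0 0 0 0 0 0 0.3" --pt "0 0 0 0 0 0 0.3" --pt "0 15 0 0 0 0 0.3" --pt "0 37 0 0 0 0 0.3" --pt "0 37 0 0 0 0 0.0" --pt "0 37 0 0 0 0 -0.1"

```text
time: 5.35
position: [621.5, 143.6, 162.6]
orientation: [-89.9, 0.0, -92.2]
contact_force: [-0.1, -0.7, 0.0]
gripper_width: 38.3
```

```bash
cat >> h.py <<'E'
def ssnap(name,box=(220,130,460,330),k=3):
    from bench import manip
    import cv2
    s=manip.snapshot("scene"); f=s["frame"]; pickle.dump(s,open(name+".pkl","wb"))
    a,b,c,d=box; cv2.imwrite(f"pics/{name}.png",cv2.resize(f[b:d,a:c],None,fx=k,fy=k,interpolation=cv2.INTER_CUBIC)); return s
E
python3 - <<'E'
from h import *
s=ssnap("s4"); s=wsnap("w4"); print(s["state"])
E
```

```text
{'time': 5.4, 'joint_positions': array([5.68376901e+00, 2.70822447e+01, 8.83694677e+00, 7.15832001e+01,
       2.25890221e-02, 9.78612509e+01]), 'qvel': array([-0.04865206, -0.24336841,  0.45846804, -0.18979066,  0.09069283,
       -0.03816284]), 'tau': array([-3.20075545e-02, -8.10363436e+01,  3.73537302e+01, -1.24810701e-01,
        8.98563485e-04,  5.29656268e-05]), 'position': array([621.89533576, 143.61841464, 163.14603758]), 'orientation': array([-8.98331993e+01,  4.58337298e-02, -9.21773814e+01]), 'contact_force': array([-0.89435196, -0.86754108,  0.59705987]), 'torque': array([-0.01565214, -0.00341123, -0.05307891]), 'gripper_width': 38.56410118571696}
```

View pics/s4.png

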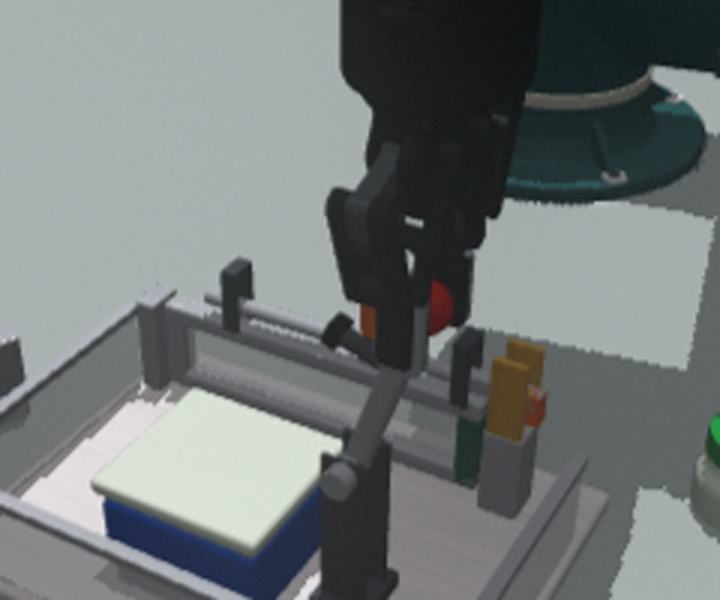

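View pics/w4.png

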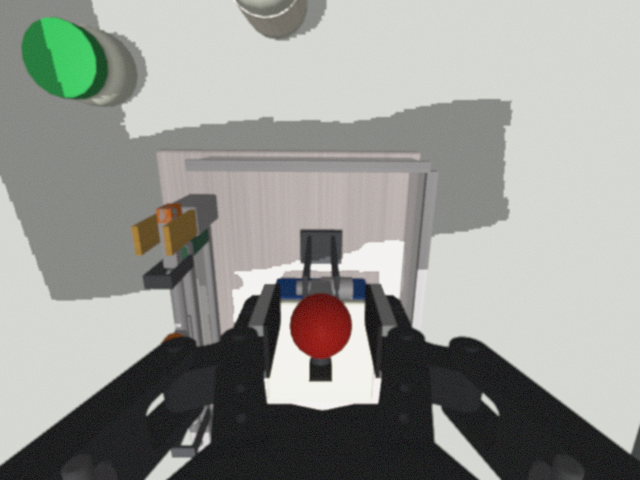

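Emit:
play_rows --pt "0 0 0 0 0 0 -0.6" --pt "0 0 0 0 0 0 -1" --pt "0 0 0 0 0 0 -1" --pt "0 0 0 0 0 0 -1" --force 30

```text
time: 5.85
position: [621.4, 144.0, 164.2]
orientation: [-89.8, 0.1, -92.2]
contact_force: [-7.8, 1.9, 4.9]
gripper_width: 24.3
```

Run:
```python
from h import *
s=ssnap("s5"); s=wsnap("w5"); print(s["state"]["position"],s["state"]["contact_force"],s["state"]["gripper_width"])
```

```text
[621.43901986 143.97650439 164.19256393] [-7.03020806  2.18379542  4.75949705] 23.98417431094814
```

View pics/s5.png

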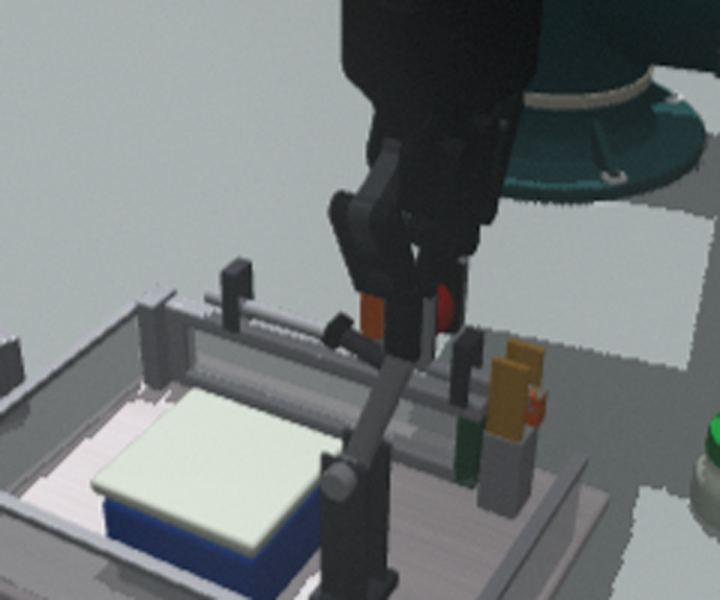

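View pics/w5.png

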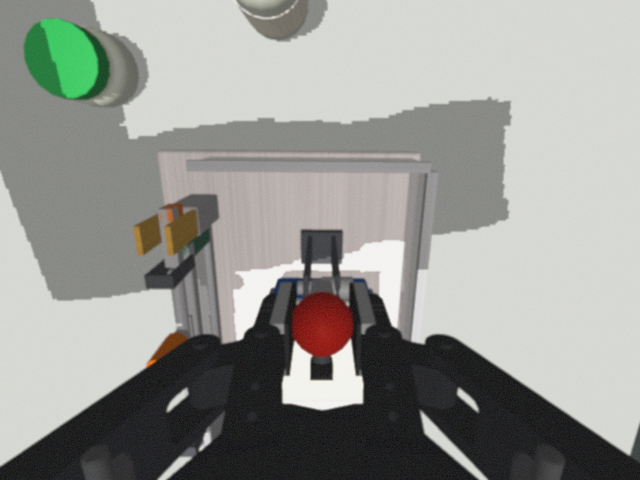

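```bash
cat > arc.py <<'E'
import numpy as np,sys
t0=float(sys.argv[1])
for t in map(float,sys.argv[2:]): print(t, round(105*(np.cos(t)-np.cos(t0)),1), round(105*(np.sin(t0)-np.sin(t)),1))
E
python3 arc.py 1.88 1.8 1.72 1.64 1.56 1.48 1.4 1.32 1.24
```

```text
1.8 8.1 -2.2
1.72 16.3 -3.8
1.64 24.7 -4.7
1.56 33.1 -5.0
1.48 41.5 -4.5
1.4 49.8 -3.5
1.32 58.0 -1.7
1.24 66.1 0.7
```

Emit:
play_rows --pt "4 -1 -0.5 0 0 0 -1" --pt "8 -2 -0.5 0 0 0 -1" --pt "16 -4 -0.5 0 0 0 -1" --pt "25 -5 -0.5 0 0 0 -1" --pt "33 -5 -0.5 0 0 0 -1" --pt "33 -5 -0.5 0 0 0 -1"

```text
time: 6.55
position: [619.7, 109.8, 169.6]
orientation: [-89.8, 0.1, -92.2]
contact_force: [-0.7, 1.4, 4.5]
gripper_width: 24.2
```

Run:
```python
from h import *
s=wsnap("w6"); print(s["state"]["position"],s["state"]["orientation"],s["state"]["contact_force"],s["state"]["gripper_width"])
```

```text
[619.71876139 109.75530237 169.61817573] [-8.98011109e+01  7.65439224e-02 -9.22319313e+01] [-0.72797752  1.3929046   4.47448248] 24.16693395133123
```

View pics/w6.png

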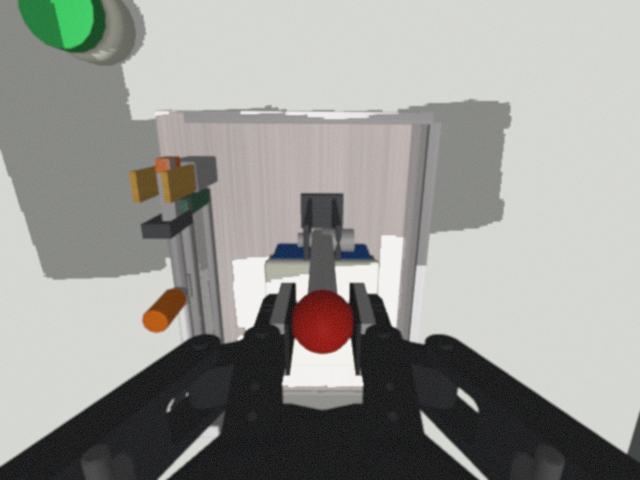

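```bash
python3 arc.py 1.56 1.48 1.4 1.3 1.2 1.1 1.0 .9 .8 .7; echo; python3 arc.py .8 .7 .6 .5 .4 .3 .2 .15 .1 0 -.05
```

```text
1.48 8.4 0.4
1.4 16.7 1.5
1.3 27.0 3.8
1.2 36.9 7.1
1.1 46.5 11.4
1.0 55.6 16.6
0.9 64.1 22.7
0.8 72.0 29.7
0.7 79.2 37.4

0.7 7.2 7.7
0.6 13.5 16.0
0.5 19.0 25.0
0.4 23.6 34.4
0.3 27.2 44.3
0.2 29.8 54.5
0.15 30.7 59.6
0.1 31.3 64.8
0.0 31.8 75.3
-0.05 31.7 80.6
```

Emit:
play_rows --pt "8 0 0 0 0 0 -1" --pt "17 1 0 0 0 0 -1" --pt "27 3 0 0 0 0 -1" --pt "37 6.5 0 0 0 0 -1" --pt "46.5 11 0 0 0 0 -1" --pt "55.5 16.5 0 0 0 0 -1" --pt "64 22.5 0 0 0 0 -1" --pt "72 29.5 0 0 0 0 -1"

```text
time: 7.4
position: [616.5, 37.3, 139.4]
orientation: [-89.9, 0.1, -92.2]
contact_force: [-4.6, 0.4, 1.2]
gripper_width: 24.3
```

Run:
```python
from h import *
s=wsnap("w7"); print(s["state"]["position"],s["state"]["orientation"],s["state"]["contact_force"],s["state"]["gripper_width"])
```

```text
[616.49277917  37.28822904 139.37383926] [-8.98514479e+01  6.01921199e-02 -9.22429630e+01] [-4.61798715  0.38994458  1.19961539] 24.293611601438716
```

View pics/w7.png

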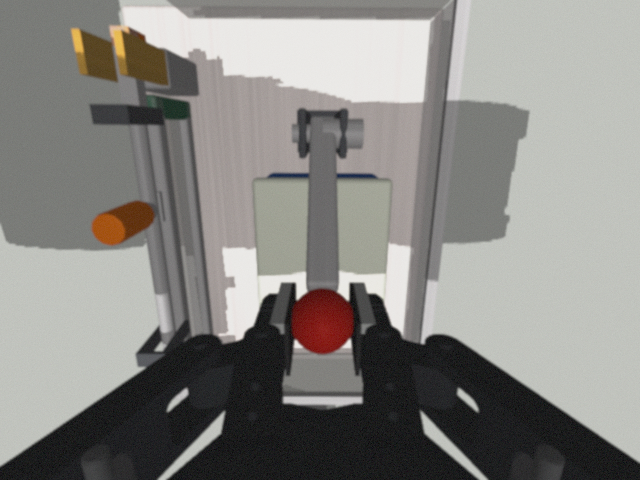

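Emit:
play_rows --pt "7 7.5 -0.3 0 0 0 -1" --pt "13.5 16 -0.3 0 0 0 -1" --pt "19 25 -0.3 0 0 0 -1" --pt "23.5 34.5 -0.3 0 0 0 -1" --pt "27 44.5 -0.3 0 0 0 -1" --pt "30 54.5 -0.3 0 0 0 -1" --pt "31 62 -0.3 0 0 0 -1"

```text
time: 8.15
position: [614.9, 5.0, 75.2]
orientation: [-89.9, 0.0, -92.3]
contact_force: [-1.5, -1.5, 1.2]
gripper_width: 23.8
```

Run:
```python
from h import *
s=wsnap("w8"); ssnap("s8");print(s["state"]["position"],s["state"]["orientation"],s["state"]["contact_force"],s["state"]["gripper_width"])
```

```text
[614.86163916   5.01434418  75.18031533] [-8.99187077e+01  2.10688045e-02 -9.22859639e+01] [-1.54426602 -1.50443186  1.20825848] 23.840477891279683
```

View pics/s8.png

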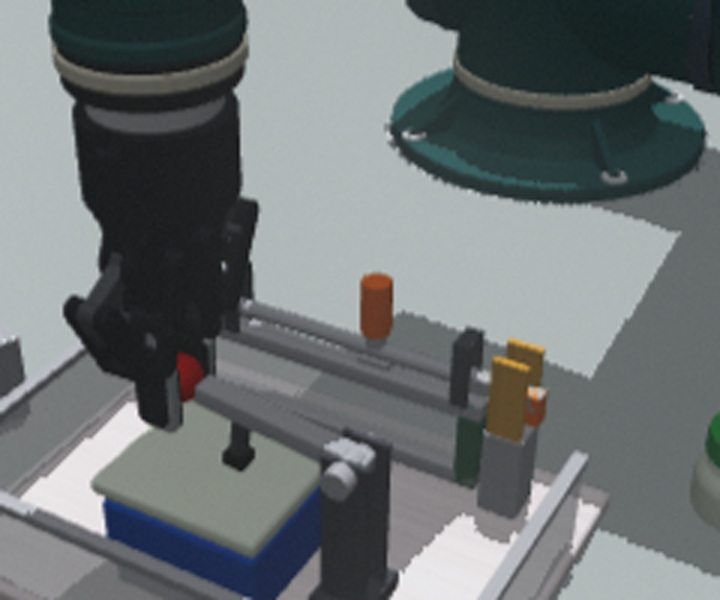

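Emit:
play_rows --pt "0.3 3 -0.3 0 0 0 -1" --pt "0.4 6 -0.3 0 0 0 -1" --pt "0.5 8 -0.3 0 0 0 -1" --pt "0.5 8 -0.3 0 0 0 -1"

```text
time: 8.65
position: [614.8, 4.7, 67.2]
orientation: [-89.9, 0.0, -92.3]
contact_force: [1.8, -2.0, 0.8]
gripper_width: 23.8
```

Emit:
play_rows --pt "0 1.5 0 0 0 0 -1" --pt "0 3 0 0 0 0 -1" --pt "0 3 0 0 0 0 -1"

```text
time: 8.95
position: [614.8, 4.7, 64.1]
orientation: [-89.9, 0.0, -92.3]
contact_force: [0.3, -2.0, 1.6]
gripper_width: 23.9
```

Emit:
play_rows --pt "0 1.5 0 0 0 0 -1" --pt "0 3 0 0 0 0 -1" --pt "0 3 0 0 0 0 -1"

```text
time: 9.25
position: [614.8, 4.9, 60.9]
orientation: [-89.9, 0.0, -92.3]
contact_force: [2.0, -0.3, 0.7]
gripper_width: 23.9
```

Run:
```python
from h import *
s=wsnap("w9"); ssnap("s9");print(s["state"]["position"],s["state"]["orientation"],s["state"]["contact_force"],s["state"]["gripper_width"])
```

```text
[614.81730812   4.85266607  60.94446875] [-8.99103230e+01  3.72462650e-02 -9.22732774e+01] [ 1.985844   -0.3231711   0.65534658] 23.87788643986247
```

View pics/s9.png

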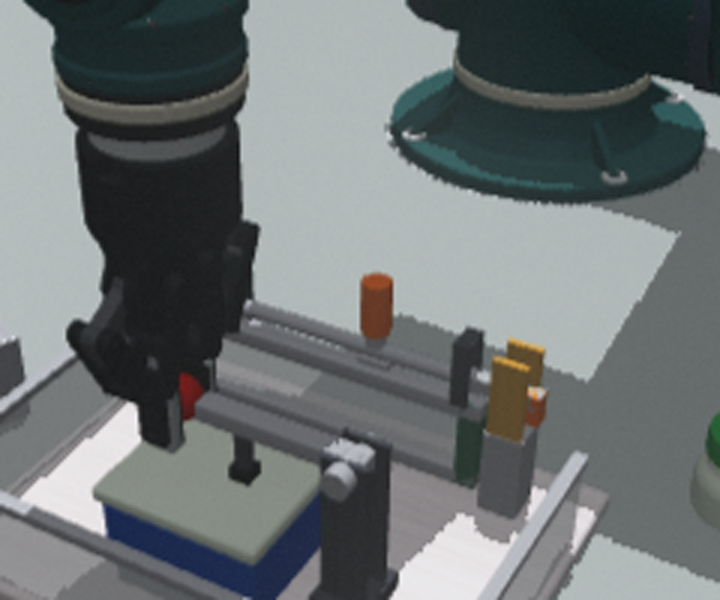

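View pics/w9.png

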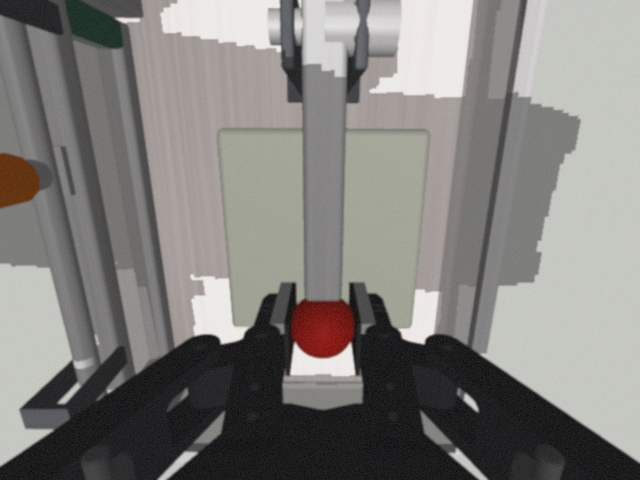

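Emit:
play_rows --pt "0 1 0 0 0 0 -1" --pt "0 2 0 0 0 0 -1" --pt "0 3 0 0 0 0 -1" --pt "0 3 0 0 0 0 -1"

```text
time: 9.75
position: [615.0, 4.9, 59.4]
orientation: [-89.8, 0.0, -92.3]
contact_force: [-5.4, -1.4, 21.6]
gripper_width: 23.9
```

Emit:
play_rows --pt "0 1 0 0 0 0 -1" --pt "0 2 0 0 0 0 -1" --pt "0 3 0 0 0 0 -1" --pt "0 3 0 0 0 0 -1"

```text
time: 10.15
position: [615.2, 4.9, 58.3]
orientation: [-89.7, 0.0, -92.3]
contact_force: [-8.3, 0.2, 27.0]
gripper_width: 24.1
```

Run:
```python
from h import *
s=wsnap("w10"); ssnap("s10");print(s["state"]["position"],s["state"]["orientation"],s["state"]["contact_force"],s["state"]["gripper_width"])
```

```text
[615.20587321   4.90114104  58.30445818] [-8.97315343e+01  1.68865881e-02 -9.22595584e+01] [-8.32213458  0.19044328 26.98874998] 24.086261841128156
```

View pics/s10.png

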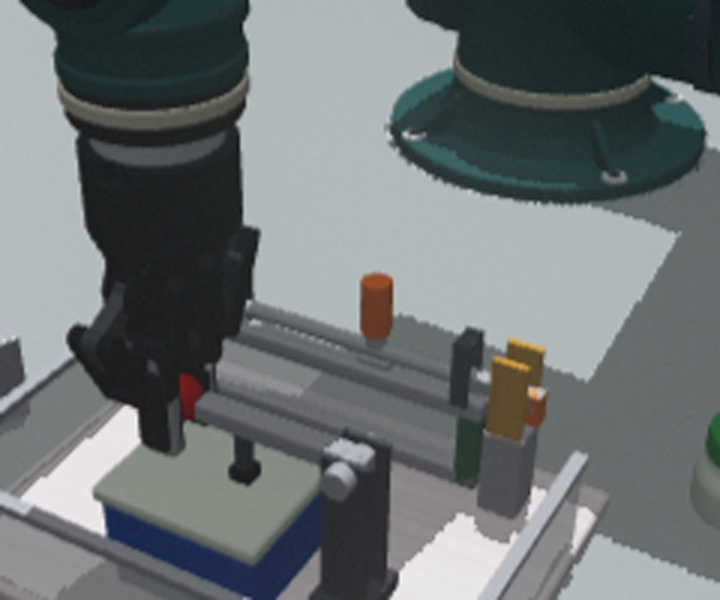

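View pics/w10.png

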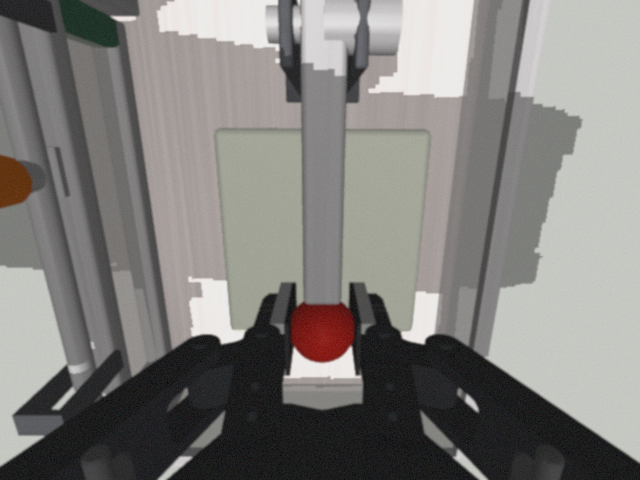

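```bash
python3 arc.py 0 .1 .2 .3 .4 .5 .6 .7 .8; echo; python3 arc.py .8 .9 1 1.1 1.2 1.3 1.4 1.5 1.6; echo; python3 arc.py 1.6 1.7 1.8 1.88 1.95
```

```text
0.1 -0.5 -10.5
0.2 -2.1 -20.9
0.3 -4.7 -31.0
0.4 -8.3 -40.9
0.5 -12.9 -50.3
0.6 -18.3 -59.3
0.7 -24.7 -67.6
0.8 -31.8 -75.3

0.9 -7.9 -6.9
1.0 -16.4 -13.0
1.1 -25.5 -18.3
1.2 -35.1 -22.5
1.3 -45.1 -25.9
1.4 -55.3 -28.1
1.5 -65.7 -29.4
1.6 -76.2 -29.6

1.7 -10.5 0.8
1.8 -20.8 2.7
1.88 -28.9 4.9
1.95 -35.8 7.4
```

Emit:
play_rows --pt "-0.5 -10 0 0 0 0 -1" --pt "-2 -21 0 0 0 0 -1" --pt "-4.5 -31 0 0 0 0 -1" --pt "-8 -41 0 0 0 0 -1" --pt "-13 -50 0 0 0 0 -1" --pt "-18 -59 0 0 0 0 -1" --pt "-24.5 -67.5 0 0 0 0 -1" --pt "-32 -75 0 0 0 0 -1"

```text
time: 11.05
position: [616.4, 37.3, 134.2]
orientation: [-89.7, -0.0, -92.3]
contact_force: [3.8, -3.6, -0.3]
gripper_width: 24.1
```

Run:
```python
from h import *
s=wsnap("w11"); ssnap("s11");print(s["state"]["position"],s["state"]["orientation"],s["state"]["contact_force"],s["state"]["gripper_width"])
```

```text
[616.36381444  37.30927859 134.16492829] [-8.96995401e+01 -6.46311421e-03 -9.22627578e+01] [ 3.76753378 -3.59648931 -0.32902878] 24.070767808691922
```

View pics/s11.png

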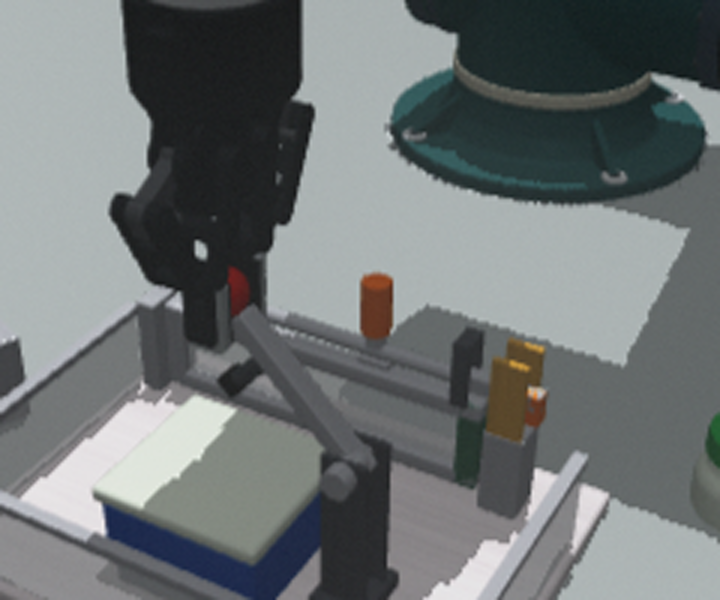

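View pics/w11.png

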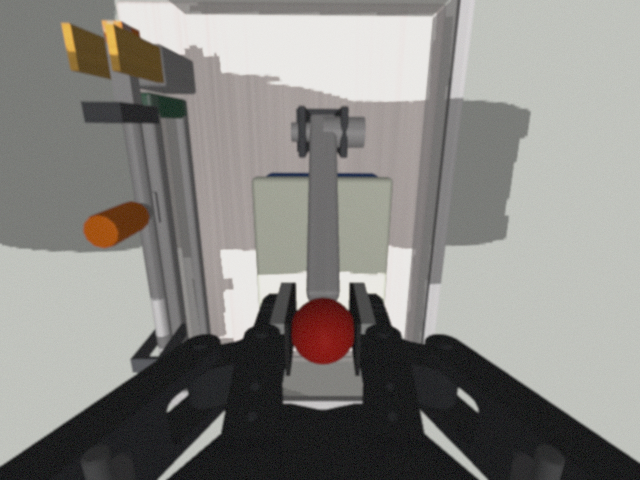

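Emit:
play_rows --pt "-8 -7 0.3 0 0 0 -1" --pt "-16.5 -13 0.3 0 0 0 -1" --pt "-25.5 -18 0.3 0 0 0 -1" --pt "-35 -22.5 0.3 0 0 0 -1" --pt "-45 -26 0.3 0 0 0 -1" --pt "-55 -28 0.3 0 0 0 -1" --pt "-65.5 -29.5 0.3 0 0 0 -1" --pt "-76 -29.5 0.3 0 0 0 -1"

```text
time: 11.95
position: [619.9, 114.6, 164.4]
orientation: [-89.6, 0.0, -92.2]
contact_force: [4.2, -2.1, 2.6]
gripper_width: 23.9
```

Emit:
play_rows --pt "-10.5 1 0 0 0 0 -1" --pt "-21 2.5 0 0 0 0 -1" --pt "-29 5 0 0 0 0 -1" --pt "-36 7.5 0 0 0 0 -1" --pt "-36 7.5 0 0 0 0 -1"

```text
time: 12.45
position: [621.6, 151.8, 156.5]
orientation: [-89.6, 0.0, -92.2]
contact_force: [5.7, -0.7, 3.4]
gripper_width: 24.3
```

Run:
```python
from h import *
s=wsnap("w12"); ssnap("s12");print(s["state"]["position"],s["state"]["orientation"],s["state"]["contact_force"],s["state"]["gripper_width"])
```

```text
[621.55155851 151.84497966 156.54028041] [-8.95846171e+01  3.38419919e-02 -9.21528612e+01] [ 5.72632865 -0.69593812  3.42996579] 24.347995456535127
```

View pics/s12.png

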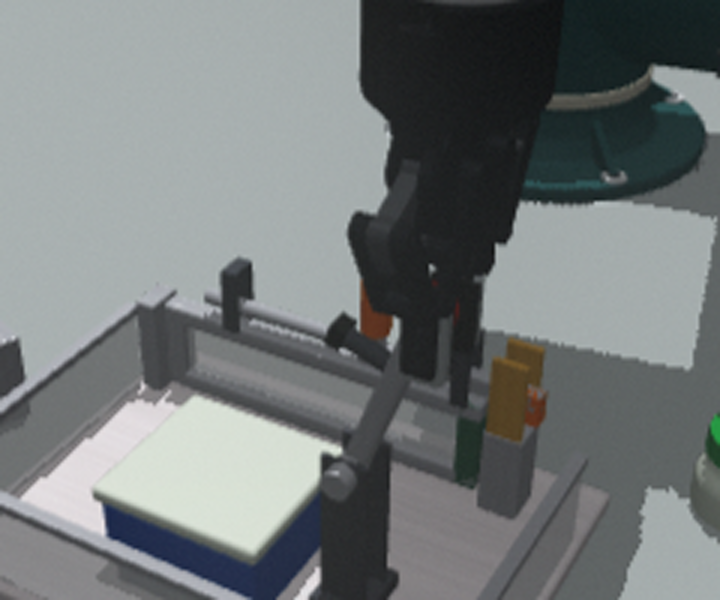

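View pics/w12.png

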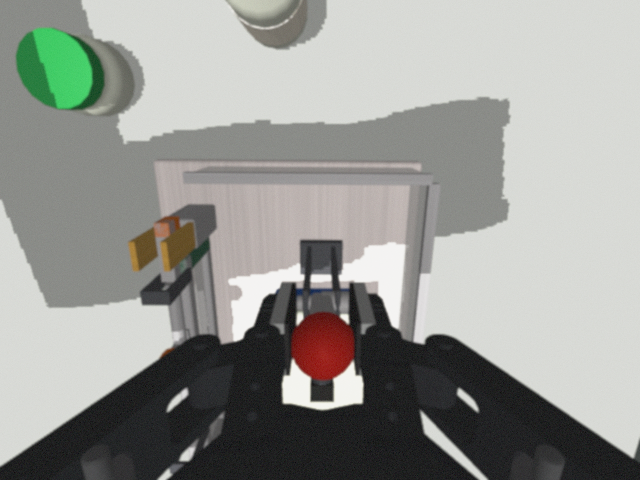

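Emit:
play_rows --pt "0 0 0 0 0 0 0.2" --pt "0 0 0 0 0 0 0.6" --pt "0 0 0 0 0 0 0.6" --pt "0 0 0 0 0 0 0.6" --pt "0 -25 0 0 0 0 0.6" --pt "0 -60 0 0 0 0 0.6" --pt "0 -75 0 0 0 0 0.6"

```text
time: 13.25
position: [621.4, 151.3, 234.5]
orientation: [-89.4, 0.1, -92.2]
contact_force: [1.0, 0.7, 0.2]
gripper_width: 68.0
```

Run:
```python
from h import *
s=wsnap("w13"); ssnap("s13");print(s["state"]["position"],s["state"]["orientation"],s["state"]["contact_force"],s["state"]["gripper_width"])
row((508,69,190),-92.2)
```

```text
[621.39066662 151.34705763 234.48194821] [-8.94393955e+01  5.63790563e-02 -9.21796762e+01] [1.04232747 0.70444986 0.21891558] 68.04168578898889
[ 8.67e+01  4.26e+01 -1.11e+02 -1.10e-02  0.00e+00 -1.00e-03]
```

View pics/s13.png

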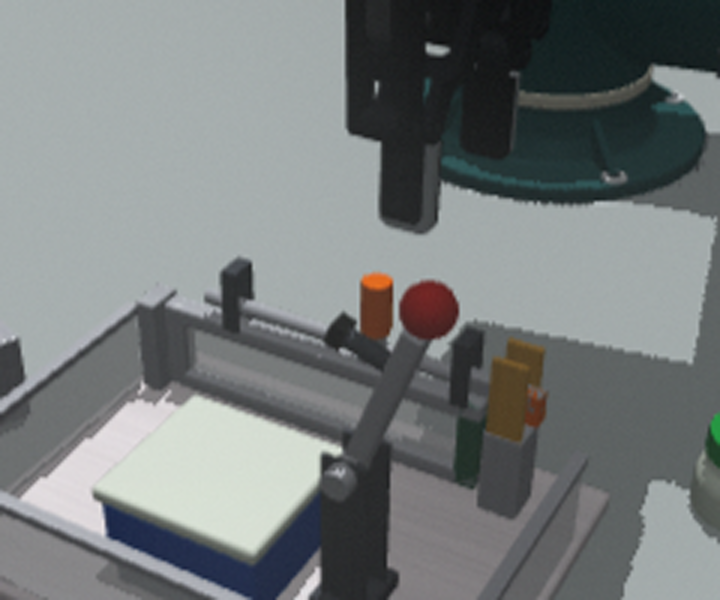

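View pics/w13.png

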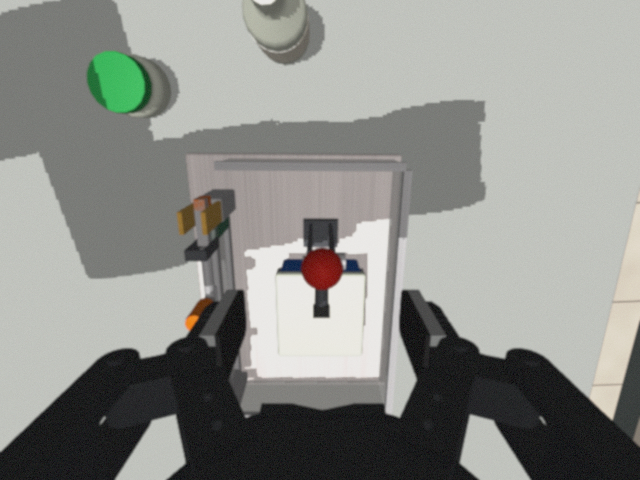

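Emit:
play_rows --pt "25 0 -32 -0.005 0 0 0.6" --pt "55 10 -70 -0.01 0 0 0.6" --pt "87 25 -111 -0.01 0 0 0.6" --pt "87 43 -111 -0.01 0 0 0.6" --pt "87 43 -111 -0.01 0 0 0.4" --pt "87 43 -111 -0.01 0 0 0.4"

```text
time: 13.95
position: [508.2, 68.9, 189.5]
orientation: [-90.0, 0.1, -92.2]
contact_force: [-0.3, -0.1, 0.9]
gripper_width: 59.7
```

Run:
```python
from h import *
s=wsnap("w14"); ssnap("s14");print(s["state"]["position"],s["state"]["orientation"],s["state"]["contact_force"],s["state"]["gripper_width"])
for n,l in dict(ktop=(-80,20,136),kmid=(-80,20,119),nose=(-80,122,90)).items(): print(n,proj(s,W(p,l)).round(0))
```

```text
[508.17812286  68.87836328 189.52230873] [-8.99980034e+01  7.01063949e-02 -9.21850111e+01] [-0.25977095 -0.11785589  0.9259249 ] 59.74312828258596
ktop [321. 244.]
kmid [321. 236.]
nose [321.  88.]
```

View pics/s14.png

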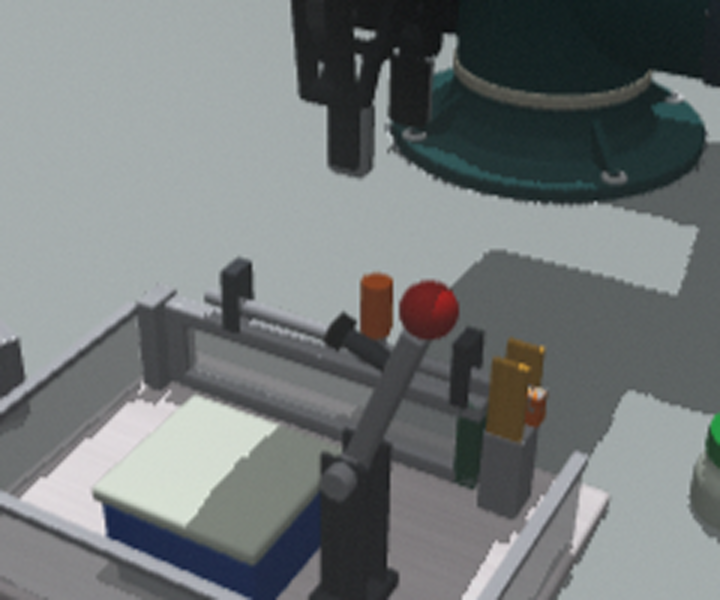

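View pics/w14.png

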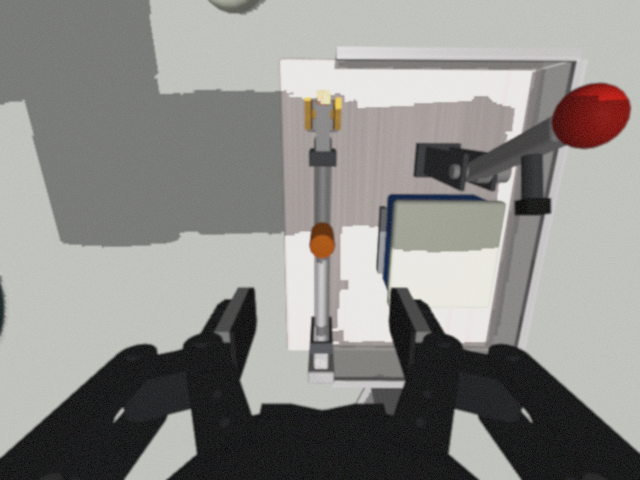

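Emit:
play_rows --pt "-1 35 0.5 0 0 0 0.4" --pt "-1 70 0.5 0 0 0 0.2" --pt "-1 95 0.5 0 0 0 0" --pt "-1 106 0.5 0 0 0 -0.1" --pt "-1 106 0.5 0 0 0 -0.1"

```text
time: 14.55
position: [509.7, 70.5, 83.3]
orientation: [-90.0, 0.1, -92.1]
contact_force: [-0.6, 0.8, 0.3]
gripper_width: 38.2
```

Run:
```python
from h import *
s=wsnap("w15"); ssnap("s15");print(s["state"]["position"],s["state"]["orientation"],s["state"]["contact_force"],s["state"]["gripper_width"])
```

```text
[509.70057278  70.51329357  83.32876574] [-9.00200141e+01  6.82442802e-02 -9.21205402e+01] [-0.56489674  0.77471293  0.30401047] 38.1586269647726
```

View pics/s15.png

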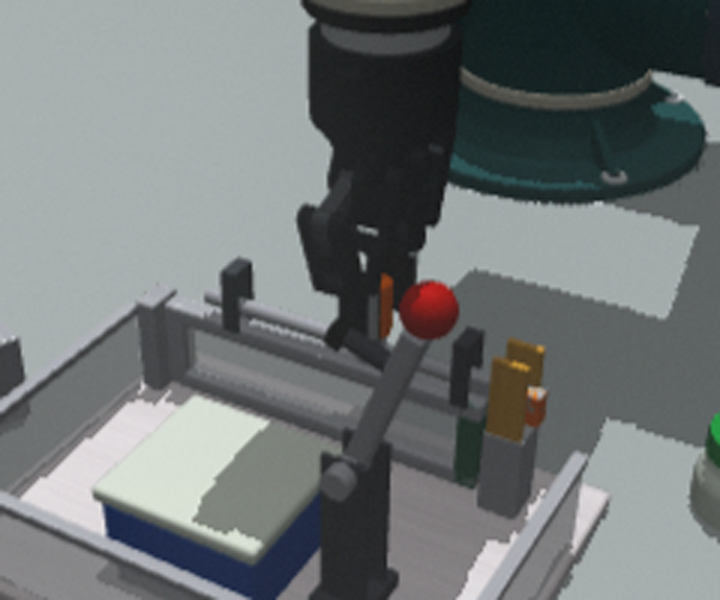

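View pics/w15.png

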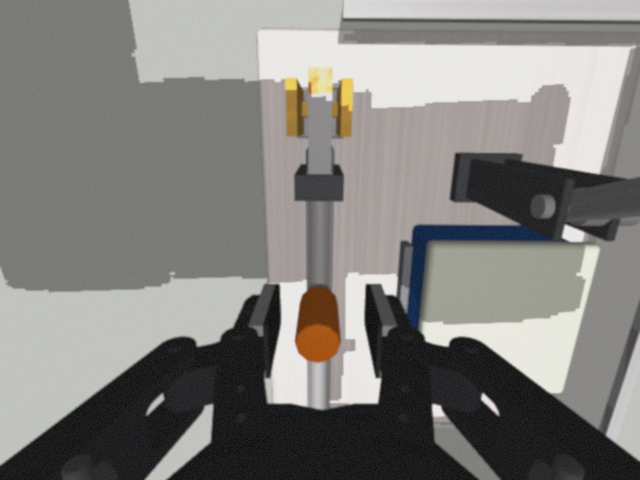

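Emit:
play_rows --pt "0 0 -1 0 0 0 -0.5" --pt "0 0 -1 0 0 0 -1" --pt "0 0 -1 0 0 0 -1" --pt "0 0 -1 0 0 0 -1" --force 40

```text
time: 15.05
position: [509.6, 70.6, 86.5]
orientation: [-89.8, 0.1, -92.1]
contact_force: [-6.4, 1.4, 12.2]
gripper_width: 16.7
```

Run:
```python
from h import *
s=wsnap("w16");print(s["state"]["position"],s["state"]["orientation"],s["state"]["contact_force"],s["state"]["gripper_width"])
```

```text
[509.57083471  70.55034988  86.45176037] [-8.98008966e+01  8.27699772e-02 -9.21242866e+01] [-6.42273772  1.38908645 12.21926052] 16.735294497058895
```

View pics/w16.png

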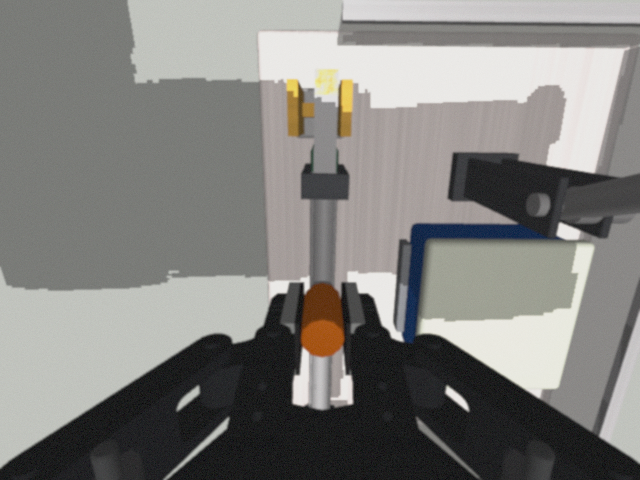

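Emit:
play_rows --pt "0 -3 -1 0 0 0 -1" --pt "0 -6 -1 0 0 0 -1" --pt "0 -9 -1 0 0 0 -1" --pt "0 -12 -1 0 0 0 -1" --pt "0 -12 -1 0 0 0 -1"

```text
time: 15.6
position: [508.7, 70.6, 98.8]
orientation: [-89.8, 0.1, -92.1]
contact_force: [-2.0, 0.9, -1.6]
gripper_width: 16.7
```

Run:
```python
from h import *
s=wsnap("w17");ssnap("s17");print(s["state"]["position"],s["state"]["orientation"],s["state"]["contact_force"],s["state"]["gripper_width"])
```

```text
[508.65080127  70.60021628  98.84180848] [-8.97822588e+01  8.57971487e-02 -9.21234768e+01] [-2.02895358  0.88713363 -1.55442647] 16.726267230940056
```

View pics/w17.png

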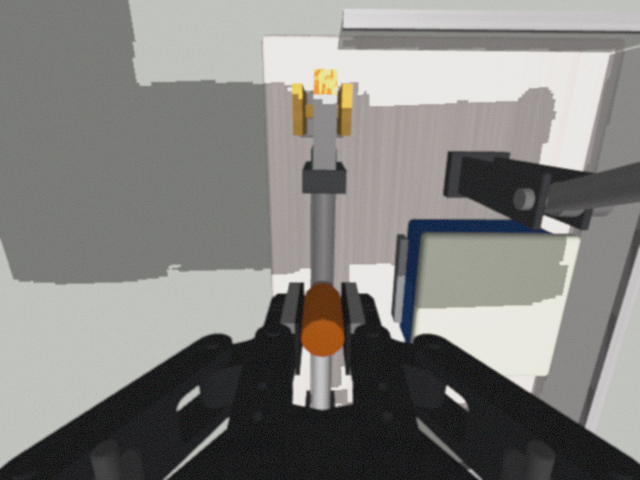

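View pics/s17.png

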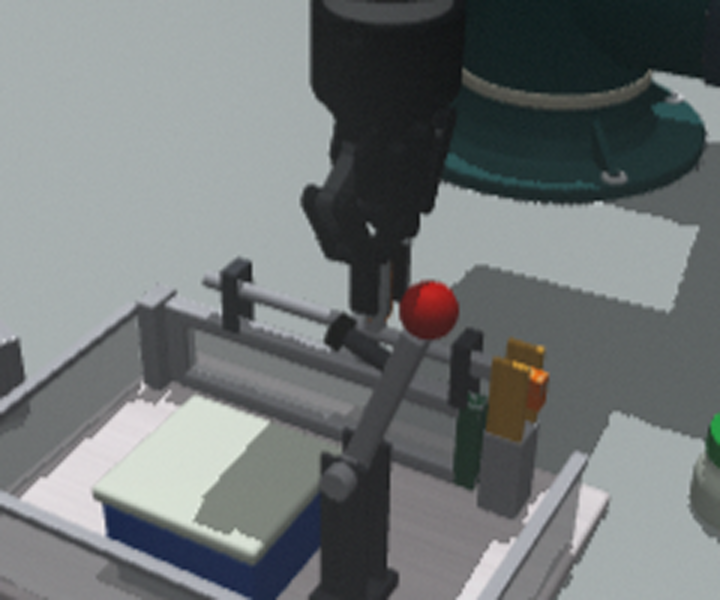

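Emit:
play_rows --pt "0 -1 -0.3 0 0 0 -1" --pt "4 -1 -0.3 0 0 0 -1" --pt "9 -1 -0.3 0 0 0 -1" --pt "14 -1 -0.3 0 0 0 -1" --pt "19 -1 -0.3 0 0 0 -1" --pt "24 -1 -0.3 0 0 0 -1" --pt "24 -1 -0.3 0 0 0 -1"

```text
time: 16.4
position: [507.2, 45.8, 99.4]
orientation: [-89.8, 0.1, -92.2]
contact_force: [-2.3, -1.3, -1.9]
gripper_width: 16.3
```

Run:
```python
from h import *
s=wsnap("w18");ssnap("s18");print(s["state"]["position"],s["state"]["orientation"],s["state"]["contact_force"],s["state"]["gripper_width"])
```

```text
[507.24069424  45.81541645  99.36871685] [-8.98144772e+01  6.03668463e-02 -9.21705015e+01] [-2.2907295  -1.32880073 -1.90327444] 16.314643700255807
```

View pics/w18.png

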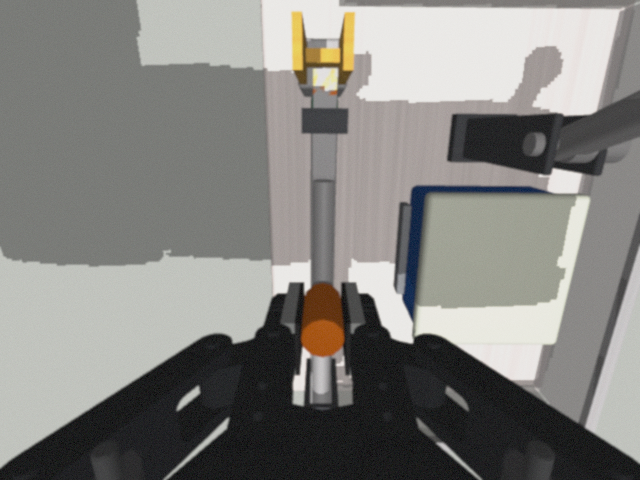

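View pics/s18.png

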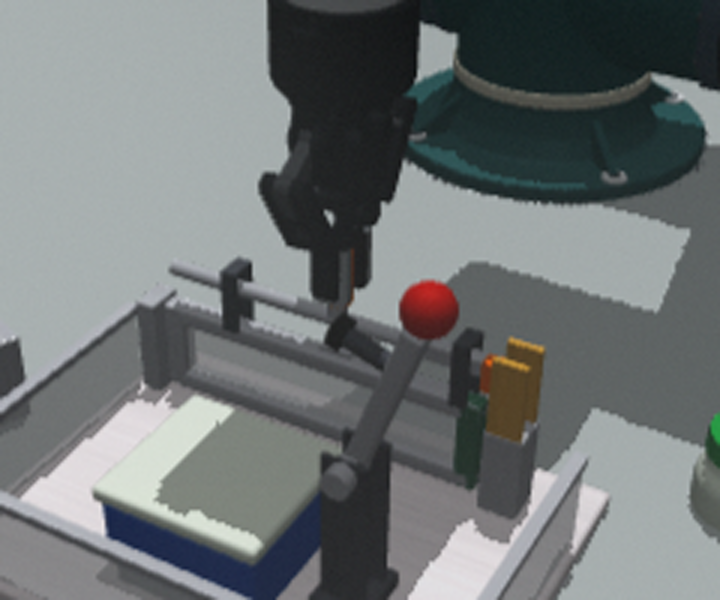

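Emit:
play_rows --pt "4 0 -0.2 0 0 0 -1" --pt "8 0 -0.2 0 0 0 -1" --pt "13 0 -0.2 0 0 0 -1" --pt "13 0 -0.2 0 0 0 -1"

```text
time: 16.9
position: [506.5, 32.7, 99.3]
orientation: [-89.8, 0.0, -92.2]
contact_force: [-1.2, -0.4, -0.4]
gripper_width: 16.4
```

Run:
```python
from h import *
s=wsnap("w19");st=s["state"];print(st["position"],st["orientation"],st["contact_force"],st["gripper_width"])
H=W(p,(-80,-130,0)); P=st["position"]; r=P-H; r[2]=0; print(H,r,np.linalg.norm(r))
R0=R.from_euler('xyz',st["orientation"],degrees=True)
Rt0=R.from_euler('xyz',[-90,0,st["orientation"][2]],degrees=True)
for a in (.07,.14,.21,.28,.35,.42,.49,.53,.55):
    q=H+R.from_rotvec([0,0,a]).apply(r); d=q-P; d[2]=0
    print(a,R0.inv().apply(d).round(1),(R0.inv()*R.from_rotvec([0,0,a])*R0).as_rotvec().round(3))
```

```text
[506.52988277  32.67653806  99.32263195] [-8.98187904e+01  4.74607947e-02 -9.21833823e+01] [-1.24548359 -0.35220215 -0.42675235] 16.40502216826505
[503.31139032 -79.96304081   0.        ] [  3.21849245 112.63957887   0.        ] 112.68555108030068
0.07 [ 0.4 -0.  -7.9] [-0.   -0.07  0.  ]
0.14 [  1.3  -0.1 -15.7] [-0.   -0.14  0.  ]
0.21 [  2.7  -0.1 -23.5] [-0.    -0.21   0.001]
0.28 [  4.7  -0.1 -31.1] [-0.    -0.28   0.001]
0.35 [  7.2  -0.1 -38.6] [-0.    -0.35   0.001]
0.42 [ 10.2  -0.2 -45.9] [-0.    -0.42   0.001]
0.49 [ 13.8  -0.2 -52.9] [-0.    -0.49   0.002]
0.53 [ 16.   -0.2 -56.8] [-0.    -0.53   0.002]
0.55 [ 17.2  -0.2 -58.7] [-0.    -0.55   0.002]
```

View pics/w19.png

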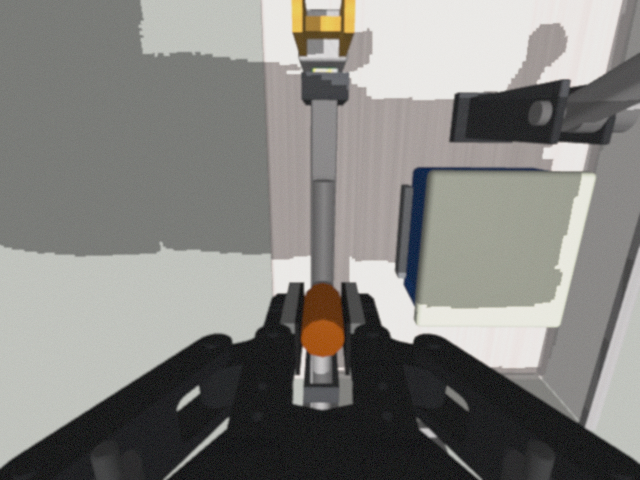

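Emit:
play_rows --pt "0.4 0 -8 0 -0.07 0 -1" --pt "1.3 0 -15.7 0 -0.14 0 -1" --pt "2.7 0 -23.5 0 -0.21 0 -1" --pt "4.7 0 -31 0 -0.28 0 -1" --pt "7.2 0 -38.6 0 -0.35 0 -1" --pt "7.2 0 -38.6 0 -0.35 0 -1"

```text
time: 17.55
position: [467.8, 27.1, 99.6]
orientation: [-89.7, -0.0, -72.1]
contact_force: [1.7, 1.1, -1.0]
gripper_width: 16.7
```

Run:
```python
from h import *
s=wsnap("w20");ssnap("s20");st=s["state"];print(st["position"],st["orientation"],st["contact_force"],st["gripper_width"])
H=W(p,(-80,-130,0)); P=st["position"]; r=P-H; r[2]=0; print(r,np.linalg.norm(r), np.arctan2(-r[0],r[1])-p[2])
```

```text
[467.82499207  27.12030066  99.55553376] [-8.97411196e+01 -3.79352081e-02 -7.20770430e+01] [ 1.74063418  1.06741222 -1.02219597] 16.739703018591985
[-35.48639826 107.08334147   0.        ] 112.81013466170347 0.3588158247210475
```

View pics/w20.png

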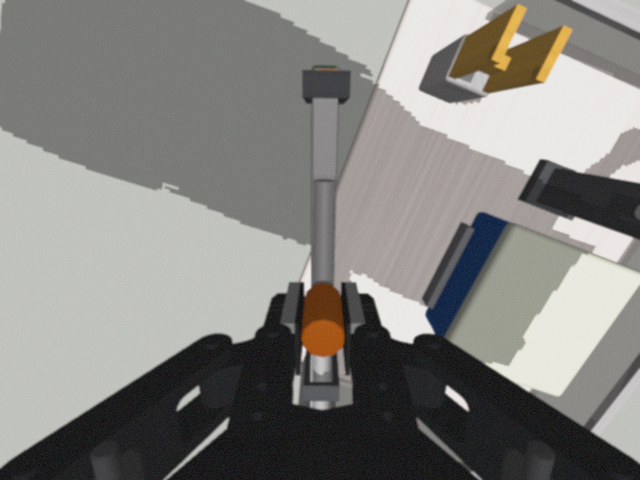

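View pics/s20.png

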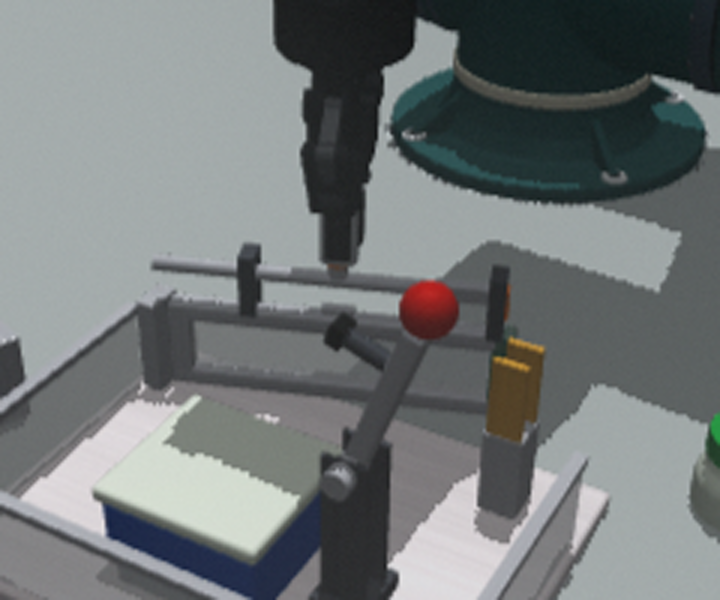

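Emit:
play_rows --pt "0.4 0 -8 0 -0.07 0 -1" --pt "1.3 0 -15.7 0 -0.14 0 -1" --pt "2 0 -19.6 0 -0.175 0 -1" --pt "2 0 -19.6 0 -0.175 0 -1" --pt "2 0 -19.6 0 -0.175 0 -1"

```text
time: 18.15
position: [451.1, 19.5, 99.5]
orientation: [-89.7, -0.1, -62.4]
contact_force: [1.9, 1.1, -1.5]
gripper_width: 16.5
```

Run:
```python
from h import *
from bench import manip
import cv2
s=wsnap("w21");ssnap("s21",(180,130,500,400),2.2);st=s["state"];print(st["position"],st["orientation"],st["contact_force"],st["gripper_width"])
H=W(p,(-80,-130,0)); P=st["position"]; r=P-H; r[2]=0; print(r,np.linalg.norm(r), np.arctan2(-r[0],r[1])-p[2])
t=manip.snapshot("top");pickle.dump(t,open("t21.pkl","wb"));cv2.imwrite("pics/t21.png",cv2.resize(t["frame"][120:300,150:470],None,fx=2.4,fy=2.4,interpolation=cv2.INTER_CUBIC))
```

```text
[451.14082933  19.45622543  99.54075705] [-8.96992740e+01 -8.84636220e-02 -6.23584875e+01] [ 1.94237331  1.10183037 -1.47101312] 16.52154297634133
[-52.17056099  99.41926625   0.        ] 112.27625721898025 0.5220682435662825
```

View pics/w21.png

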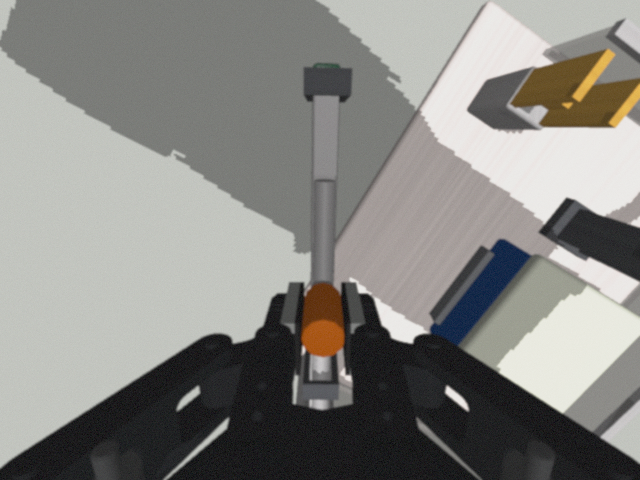

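View pics/s21.png

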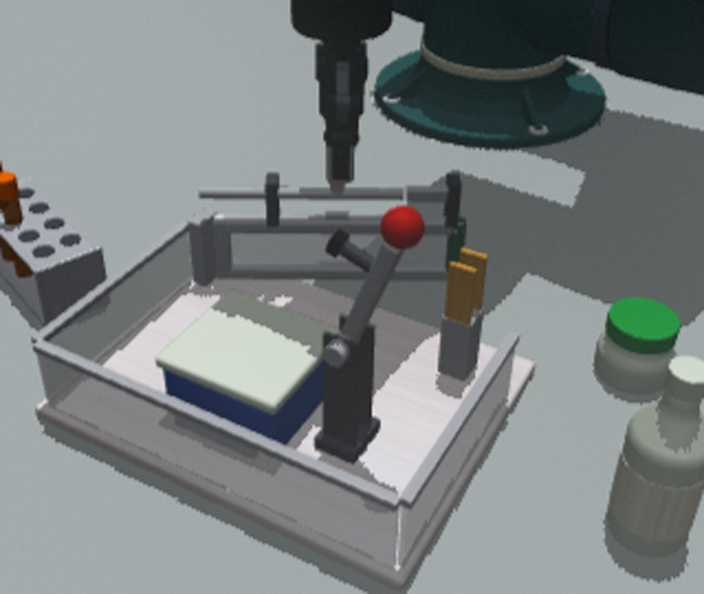

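View pics/t21.png

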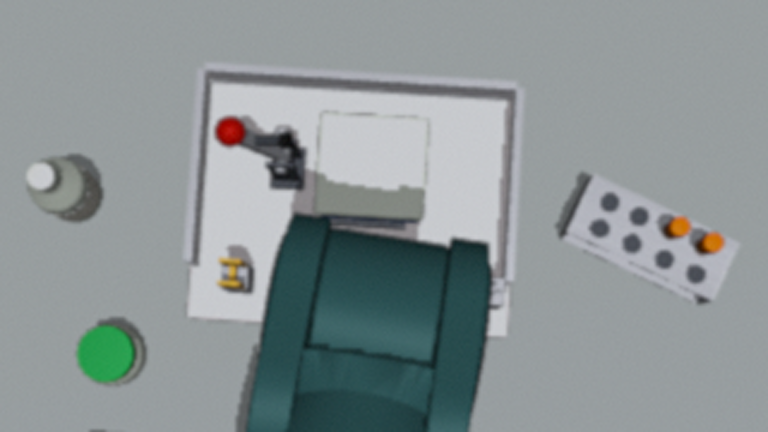

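Run:
```python
from h import *
a=pickle.load(open("scene0.pkl","rb"));b=pickle.load(open("s21.pkl","rb"))
import cv2
# lid top left corner region vertical profile around (251,291), col 262..285
A=cv2.cvtColor(a["frame"],6).astype(np.float32);B=cv2.cvtColor(b["frame"],6).astype(np.float32)
def edge(G,c):
    g=np.diff(G[285:325,c-1:c+2].mean(1)); i=g.argmin()
    w=np.arange(max(i-2,0),i+3); gw=np.clip(-g[w],0,None); return 285+(w*gw).sum()/gw.sum()
print([(c,round(edge(A,c),2),round(edge(B,c),2)) for c in range(262,300,6)])
for z in (74,68): print(proj(a,W(p,(78,-15,z))))
```

```text
[(262, np.float64(315.93), np.float64(315.9)), (268, np.float64(297.1), np.float64(299.42)), (274, np.float64(321.04), np.float64(321.03)), (280, np.float64(302.0), np.float64(304.31)), (286, np.float64(304.3), np.float64(306.9)), (292, np.float64(306.85), np.float64(309.21)), (298, np.float64(309.17), np.float64(311.85))]
[275.70227723 300.41835492]
[275.97531803 303.40531341]
```

Run:
```python
from h import *
a=pickle.load(open("scene0.pkl","rb"))
import cv2
def curve(f,chan=1):
    G=f[:,:,1].astype(float)-0.0; out={}
    for c in list(range(262,303)):
        v=int(297+(c-268)*.41)
        col=G[v-8:v+14,c]; hi=col[:5].max(); lo=col[-6:].min(); th=(hi+lo)/2
        k=np.nonzero((col[:-1]>th)&(col[1:]<=th))[0]
        out[c]=v-8+k[0]+(col[k[0]]-th)/(col[k[0]]-col[k[0]+1]) if len(k) else np.nan
    return np.array(list(out.values()))
A=curve(a["frame"])
for n in ("s3","s9","s10","s11","s13","s21"):
    b=pickle.load(open(n+".pkl","rb")); d=curve(b["frame"])-A
    print(n,np.nanmedian(d).round(2),np.nanmean(d).round(2),np.nanstd(d).round(2))
# template vertical match of lid/blue boundary using color (blue minus green)
for n in ("s10","s21"):
    b=pickle.load(open(n+".pkl","rb"))
    f=lambda F:(F[:,:,0].astype(np.float32)-F[:,:,2])
    T=f(a["frame"]); Bq=f(b["frame"])
    # blue region total height per column -> top boundary of blue by area
    for rng in ((266,300),(304,330)):
        area=lambda X:np.clip(X[270:340,rng[0]:rng[1]],0,60).sum()/60/(rng[1]-rng[0])
        print(n,rng,area(T)-area(Bq),area(T))
for z in (74,68): print(proj(a,W(p,(78,-15,z))),proj(a,W(p,(78,36,z))))
c=cv2.resize(np.hstack([a["frame"][255:335,240:345],b["frame"][255:335,240:345]]),None,fx=3.8,fy=3.8,interpolation=cv2.INTER_NEAREST); cv2.imwrite("pics/cmp.png",c)
```

```text
s3 0.05 0.06 0.04
s9 4.44 4.44 0.16
s10 4.51 4.49 0.16
s11 4.37 3.59 1.34
s13 2.49 2.48 0.07
s21 2.48 2.46 0.07
s10 (266, 300) -0.24362755 10.451961
s10 (304, 330) -2.2288465 10.038462
s21 (266, 300) 1.6867647 10.451961
s21 (304, 330) 0.88205147 10.038462
[275.70227723 300.41835492] [304.45722999 312.12763711]
[275.97531803 303.40531341] [304.58570836 315.15407117]
```

View pics/cmp.png

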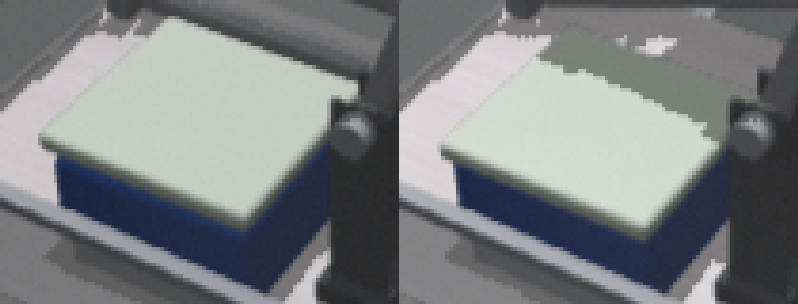

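Run:
```python
from bench import manip
s=manip.sense();print(s["time"],s["position"],s["contact_force"],s["gripper_width"]); print(manip.job_done())
```

```text
18.3 [451.01928762  19.40272434  99.48583116] [ 3.47248035  1.37727375 -0.66257235] 16.800020208205606
the job is handed in; nothing more can be done
None
```

I handed the job in at 18.3 s with the gripper still closed on the bolt knob and the gate held open; no verdict came back.

- **Clamp and lid:** I pinched the red ball, swung it onto the lid and pressed to a hard stop. The wrist read about 27 N there, and the last 6 mm of commanded push brought no further lid movement. I then swung the clamp back to about 1.95 rad and let go, and it stays leaning clear.
- **Bolt and gate:** I lifted the bolt about 12 mm, drew it about 37 mm and turned the gate. The last check puts the gate at 0.52 rad (29.8° of tool rotation). The grip width was 16.8 mm and the force on the wrist was a few newtons.
- **Bystanders:** the last pictures show the bottle, jar and tube rack where they were.

**What disagreed:**
- **First grasp:** it closed above the ball without touching it. The fingertips sit about 37 mm farther back along the tool than the description says. I measured that in the pictures and corrected for it.
- **Lid travel:** the lid edge moved 2.5 px, about 5 mm, where 6 mm was expected. I took the lid as fully home because of the hard stop and because the light-blue strip that showed under the lid edge is gone, but I did not measure the full 6 mm.

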